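Change the grinder over to the coarse wheel and put the others home

ROBOT

A 7-joint arm with a two-finger parallel gripper is mounted at the origin on a cart in front of the work surface, level with it; the furniture and walls round the work are solid. World frame = base frame: x ahead of the robot, y to its left, z up, the work surface at z = 0. Lengths are in m, angles in rad, forces in N, time in s.
With the tool pointing down it reaches from about 0.425 to 0.925 m from the base axis. Payload 6.8 kg.
Tool frame: the origin (TCP) lies at the very end of the fingers, on their centre line; the grasp point (between the pads) lies 19 mm behind it; z points along the fingers, y is the direction in which the jaws open and shut (so a half turn about z gives the same grasp; the last joint's range is limited). The gripper opens to 85 mm and grips with 20 to 120 N. Pads are 22 mm wide; open, the fingers measure 114 mm over their backs; the gripper's body (76 mm by 85 mm) begins 54 mm behind the grasp point. The pads swing forward as they close: fully open they stand 13 mm farther back than shut.
Start: joints at [1.015, 0.477, 0.022, 1.555, -0.011, 1.109, -0.083], TCP at [0.292, -0.608, 0.231] pointing down, gripper open.
Joint ranges: [-2.96, 2.96], [-0.34, 2.1], [-1.41, 1.46], [0.24, 2.44], [-1.37, 4.51], [0.17, 1.92], [-2.96, 2.96]. Speed limits (rad/s): [2.39, 2.39, 3.14, 3.14, 3.14, 3.14, 3.14].

INTERFACE

Orientations are given as a rotation vector (axis times angle).
In Python, from bench import monitor, viewer, job gives the robot as it stands. The module is installed in compiled form; this text tells all that it offers.
- The arm moves only by the tool drive_tool, never from a script. Its argument "commands" is a list of rows, each an object with "linear": the shift along the tool's x, y, z in m, a list of three; "dr": the turn, a rotation vector about the tool's x, y, z in degrees, a list of three; "jaw": the closure, from 0 (fully open) to 1 (shut). A call has 1 to 8 rows; each row shifts and turns the pose as measured when the row begins, along the tool's axes as they then stand; what a row does not reach is not made up. A row lasts 1/8 s, in which the tool goes at most 62.5 mm and 10.7 degrees, less where a joint would pass 70% of its speed; a pose out of reach is approached as far as the arm can. A call is refused whole if a number of a shift passes 0.0625 or a number of a turn 10.7, either way. A call with a gripper value outside its range is refused whole. The fingers move at their own pace and stop on an object; "force" is the grip in N (left out, the last holds). Time passes only in rows, so rows that do not move let the fingers close. It gives the time, the measured TCP pose, the force and the opening at its end, in the units of the state.
- monitor.get_obs(): the state, without advancing time (a new reading comes with each control period).
- viewer.grab_frame(name): name is "scene" or "top" or "wrist"; returns the picture (400x640x3 uint8, red, green, blue); there is no depth.
- viewer.calibration(name): a dict with "K" (3x3 intrinsics, pixels), "R" (3x3) and "t" (3): a world point X has camera coordinates R X + t. Camera axes: x right, y down, z forward; pixel columns grow to the right and rows downward; lengths in m; the calibration is good to about 2 mm. A picture is of the moment at which its call begins: read the wrist's pose just before it. calibration takes no time and is no camera call; for the wrist camera it gives the pose at the moment of the call.
- job.hand_in(): hands the job in, once; it reports no verdict.
The state is a dict: "clock": time; "joints": joint angles; "qvel": joint speeds; "tau": joint torques, N m; "tcp_pos": TCP position; "orientation": TCP orientation; "contact_force": force on the tool from outside, world axes, zero at the start; "moment": the same for the moment, N m; "grip_width": finger opening in m.
Only numpy, scipy, OpenCV 4.12 (cv2) and the standard library are available. Lean on these libraries where they do the work, as an engineer would, in place of code of your own. Each camera call takes 0.05 s, during which the arm holds its last target.

TASK

Rough grinding is next: put the coarse green wheel on the grinder's spindle, and put the red wheel and the yellow wheel each on the storage post of its own colour, each fully home on its shoulder. The red wheel is still on the spindle and the other two stand on the wrong posts, so park wheels only on whichever post or spindle is free; never lay a wheel on the gritty bench. Leave the glass block, the bottle and the hand pad where they are.

Things in the scene. Friction and masses are not known exactly. Their poses are not given: they have to be found in the camera images.
- wheel_green_mid (a point): Coarse green grinding wheel: upright drum 56 mm across and 32 mm high, green hub with a grey slotted diamond rim, a 28 mm hole right through its middle that drops over a taper nose; 0.17 to 0.35 kg. At the start it sits on the yellow post; the green post is empty. This point: its centre, half-way up; when seated 16 mm above the shoulder it rests on. z up along the hole; round, so its yaw does not matter.
- wheel_red_mid (a point): Medium red grinding wheel: upright drum 56 mm across and 32 mm high, red hub with a grey slotted diamond rim, a 28 mm hole right through its middle that drops over a taper nose; 0.17 to 0.35 kg. At the start it sits on the grinder's spindle. This point: its centre, half-way up; when seated 16 mm above the shoulder it rests on. z up along the hole; round, so its yaw does not matter.
- wheel_yellow_mid (a point): Fine yellow grinding wheel: upright drum 56 mm across and 32 mm high, yellow hub with a grey slotted diamond rim, a 28 mm hole right through its middle that drops over a taper nose; 0.17 to 0.35 kg. At the start it sits on the red post. This point: its centre, half-way up; when seated 16 mm above the shoulder it rests on. z up along the hole; round, so its yaw does not matter.
- grinder_seat (a point): Small bench grinder fixed on the bench, switched off: square grey housing 130 mm wide, 46 mm high at its basin rim, with a white grid on top and in its middle the upright spindle: an aluminium shoulder disc 39 mm across and above it a steel taper nose 44 mm high (25 mm thick at the shoulder, 9 mm at the tip). This point: centre of the shoulder's top face, on which a wheel rests, 56 mm above the bench and 14 mm above the grid; z up, x from its switch side to its back.
- post_green_seat (a point): Storage post screwed to the bench: a square green-painted foot plate 78 mm wide and 9 mm high with a screw in each corner (its colour shows all round a parked wheel), an aluminium shoulder disc 39 mm across, and above it a steel taper nose 44 mm high (25 mm thick at the shoulder, 9 mm at the tip). Home of the green wheel. This point: centre of the shoulder's top face, on which a wheel rests, 36 mm above the bench; z up.
- post_red_seat (a point): Storage post screwed to the bench: a square red-painted foot plate 78 mm wide and 9 mm high with a screw in each corner (its colour shows all round a parked wheel), an aluminium shoulder disc 39 mm across, and above it a steel taper nose 44 mm high (25 mm thick at the shoulder, 9 mm at the tip). Home of the red wheel. This point: centre of the shoulder's top face, on which a wheel rests, 36 mm above the bench; z up.
- post_yellow_seat (a point): Storage post screwed to the bench: a square yellow-painted foot plate 78 mm wide and 9 mm high with a screw in each corner (its colour shows all round a parked wheel), an aluminium shoulder disc 39 mm across, and above it a steel taper nose 44 mm high (25 mm thick at the shoulder, 9 mm at the tip). Home of the yellow wheel. This point: centre of the shoulder's top face, on which a wheel rests, 36 mm above the bench; z up.
- glass_octagon_mid (a point): Bystander: teal eight-sided glass block, 55 mm across, 42 mm high, the next workpiece. This point: its centre.
- squeeze_bottle_mid (a point): Bystander: white squeeze bottle with a red spout, 44 mm across, 130 mm high. This point: its centre.
- green_pad_mid (a point): Bystander: black hand pad with a green edge, 55 x 90 mm, 22 mm high. This point: its centre.
Mind the look-alikes: they are no part of the job. What is shaped like the part that bears wheel_red_mid but purple is not meant.

How it is judged:
By the outcome, as a careful person would: the job done as asked, in the order asked, and still so for the second after the job is handed in, with the robot touching nothing.
It also fails if it takes over 93 s, if anything falls off the work surface, if the arm or the gripper's body presses on something with over 40 N, if the wrist force passes 120 N, or if a joint passes its speed limit or range.

## Working session

There is one attempt and no reset: what is moved stays moved. The work goes in short steps, Python scripts to look and compute and a tool call to move; the robot and the scene stay as the last step left them, time stands still between calls to the robot, and variables do not carry over. Pictures are saved under pics/ and viewed, and the job is handed in when it is done.

Besides the shell and the picture viewer there is one more tool, called after "Call:" as a command line: name --argument value ..., lists and objects as JSON in quotes. drive_tool: Moves the arm, as the interface text tells. Its arguments: {"type":"object","properties":{"commands":{"type":"array"},"force":{"type":"number"}},"required":["commands"]}

```bash
mkdir -p pics
python3 - <<'E'
from bench import monitor, viewer, job
import cv2,numpy as np
for n in ["scene","top"]:
    im=viewer.grab_frame(n); cv2.imwrite(f"pics/{n}0.png",im[:,:,::-1])
    c=viewer.calibration(n); print(n,c["K"].tolist(),np.round(c["R"],4).tolist(),c["t"])
o=monitor.get_obs(); print(o)
E
```

```text
scene [[432.59494410713376, 0.0, 322.0571341618576], [0.0, 432.59494410713376, 196.82243087785804], [0.0, 0.0, 1.0]] [[-0.4517, -0.8922, 0.0029], [-0.6248, 0.3139, -0.7149], [0.6369, -0.3247, -0.6992]] [0.34581292 0.40076653 1.04631324]
top [[383.15935576149826, 0.0, 320.82923599571245], [0.0, 383.15935576149826, 204.6756947409267], [0.0, 0.0, 1.0]] [[-0.0113, -0.9999, -0.0122], [-0.9892, 0.013, -0.1458], [0.146, 0.0104, -0.9892]] [0.09097032 0.61657521 0.95832231]
{'clock': 0.1, 'joints': array([ 1.0148657 ,  0.47774027,  0.0223499 ,  1.55632925, -0.01147887,
        1.1092991 , -0.08315961]), 'qvel': array([ 0.00029128,  0.00016508, -0.0001411 , -0.00273954, -0.00047131,
       -0.0001654 ,  0.00079722]), 'tau': array([ 5.37100175e-03, -5.97758746e+01,  1.61434550e+00, -2.81950629e+01,
        1.29489176e-02,  4.98755457e-03, -4.49666902e-05]), 'tcp_pos': array([ 0.2920373 , -0.60797487,  0.23041763]), 'orientation': array([-3.06164737e+00, -6.97183117e-01,  7.90351530e-04]), 'contact_force': array([-0.91019185, -0.69245769,  0.16759812]), 'moment': array([0.02985944, 0.00292919, 0.02719949]), 'grip_width': 0.0854876589256661}
```

View pics/scene0.png

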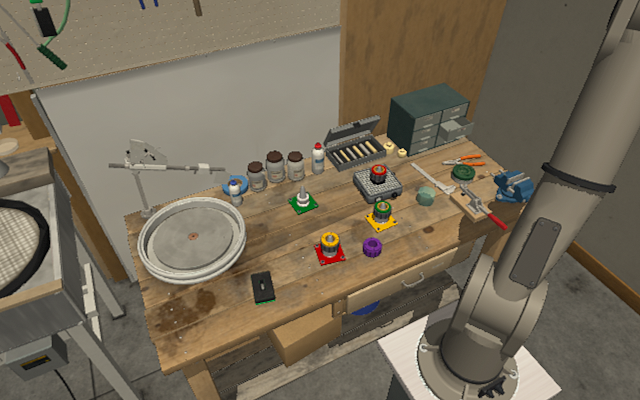

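View pics/top0.png

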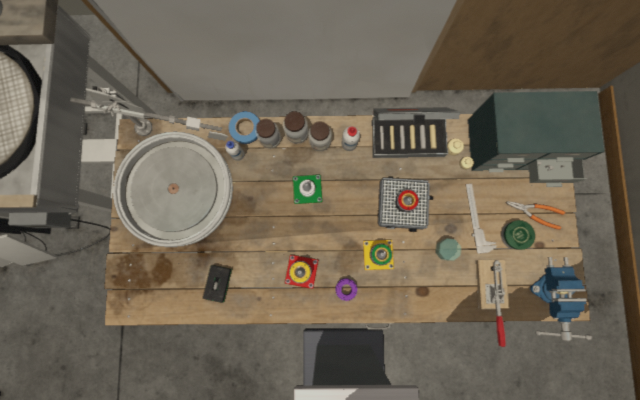

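Run:
```python
import cv2,numpy as np
a=cv2.imread("pics/top0.png")[160:310,270:470]; cv2.imwrite("pics/topc.png",cv2.resize(a,None,fx=4,fy=4,interpolation=cv2.INTER_CUBIC)[:600])
a=cv2.imread("pics/scene0.png")[140:280,270:470]; cv2.imwrite("pics/scc.png",cv2.resize(a,None,fx=4,fy=4,interpolation=cv2.INTER_CUBIC))
```

```text
(no output)
```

View pics/topc.png

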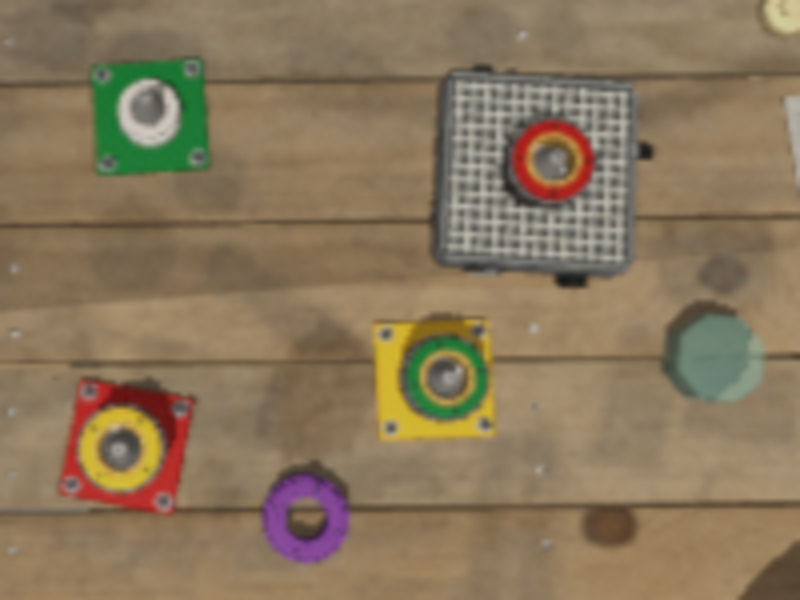

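View pics/scc.png

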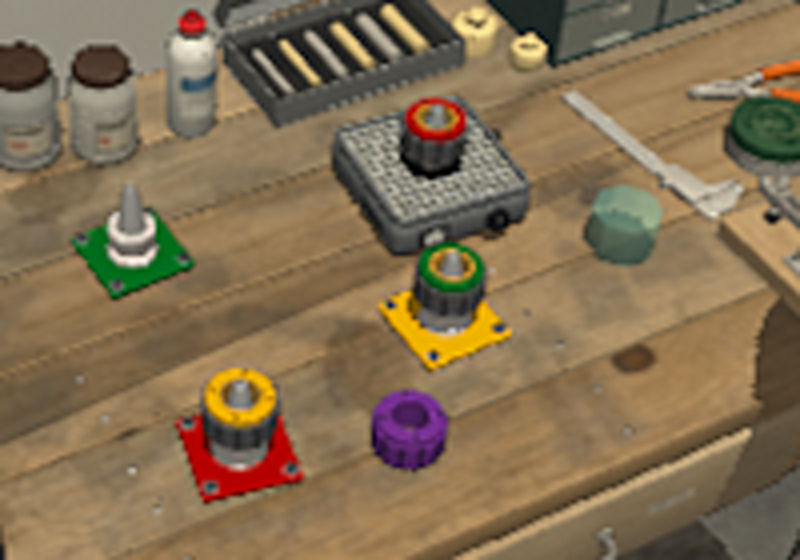

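```bash
cat > h.py <<'E'
from bench import monitor, viewer, job
import cv2,numpy as np
def ray(c,uv,z):
    d=np.linalg.inv(c["K"])@np.array([uv[0],uv[1],1.]); d=c["R"].T@d; o=-c["R"].T@c["t"]
    return o+d*(z-o[2])/d[2]
def px(c,X):
    p=c["K"]@(c["R"]@np.array(X)+c["t"]); return p[:2]/p[2]
def masks(im):
    h=cv2.cvtColor(im,cv2.COLOR_RGB2HSV); H,S,V=[h[:,:,i].astype(int) for i in range(3)]
    k=(S>150)&(V>70)
    return dict(red=k&((H<6)|(H>174)),yellow=k&(H>18)&(H<32),green=k&(H>50)&(H<75),purple=k&(H>125)&(H<160))
def blobs(m,mn=40):
    cs,_=cv2.findContours(m.astype(np.uint8),cv2.RETR_EXTERNAL,cv2.CHAIN_APPROX_NONE)
    return [c for c in cs if cv2.contourArea(c)>mn]
E
python3 - <<'E'
from h import *
for n in ["top","scene"]:
    im=cv2.imread(f"pics/{n}0.png")[:,:,::-1].copy(); c=viewer.calibration(n)
    for k,m in masks(im).items():
        for b in blobs(m):
            x,y,w,h=cv2.boundingRect(b); (cx,cy),ax,an=cv2.fitEllipse(cv2.convexHull(b)); r=cv2.minAreaRect(b)
            print(n,k,(x,y,w,h),cv2.contourArea(b),"ell",np.round([cx,cy,*ax],1),"z68",np.round(ray(c,(cx,cy),.068)[:2],4),"z88",np.round(ray(c,(cx,cy),.088)[:2],4),"rect",np.round(r[0],1),np.round(r[1],1),"z9",np.round(ray(c,r[0],.009)[:2],4))
E
```

```text
top red (496, 317, 9, 30) 146.0 ell [500.2 330.5   7.4  33.6] z68 [ 0.2996 -0.3491] z88 [ 0.3031 -0.3405] rect [500.5 331.4] [29.4  6.4] z9 [ 0.287  -0.3753]
top red (286, 255, 32, 33) 696.5 ell [301.  271.   32.3  34.4] z68 [0.4474 0.1348] z88 [0.4479 0.1335] rect [301.2 271.1] [28.6 29.6] z9 [0.4456 0.138 ]
top red (398, 190, 20, 20) 278.5 ell [407.7 199.6  19.   19.8] z68 [ 0.6246 -0.1394] z88 [ 0.6215 -0.135 ] rect [407.8 199.8] [19.1 18.4] z9 [ 0.6335 -0.1523]
top red (348, 127, 8, 9) 43.0 ell [351.7 131.1   7.6   8.2] z68 [ 8.093e-01 -2.000e-04] z88 [0.8023 0.0013] rect [351.5 131. ] [8. 7.] z9 [ 0.83   -0.0042]
top yellow (290, 262, 20, 20) 291.5 ell [299.6 271.5  19.5  20.4] z68 [0.4463 0.1382] z88 [0.4468 0.1368] rect [299.5 271.5] [19. 19.] z9 [0.4447 0.1424]
top yellow (363, 240, 31, 30) 280.5 ell [377.9 254.4  33.1  34.5] z68 [ 0.4863 -0.0585] z88 [ 0.486  -0.0558] rect [377.9 254.4] [29.7 29.2] z9 [ 0.4873 -0.0666]
top green (294, 176, 27, 27) 568.5 ell [307.3 188.7  29.   30.3] z68 [0.6565 0.1176] z88 [0.6527 0.1167] rect [307. 189.] [26. 26.] z9 [0.6669 0.1212]
scene r
[... 696 characters left out ...]
0.4274 0.1478] rect [329.5 239. ] [14. 17.] z9 [0.4852 0.1167]
scene yellow (364, 212, 34, 21) 223.5 ell [380.6 221.8  20.9  32.8] z68 [ 0.4324 -0.0257] z88 [ 0.4178 -0.0141] rect [380.7 219.5] [20.8 27.8] z9 [ 0.4836 -0.0653]
scene green (375, 201, 16, 12) 132.5 ell [382.3 206.5  11.6  15.8] z68 [ 0.4838 -0.0642] z88 [ 0.4682 -0.0519] rect [382.5 206.5] [11. 15.] z9 [ 0.5297 -0.1014]
scene green (288, 194, 30, 20) 144.0 ell [302.4 203.2  19.3  28.4] z68 [0.6068 0.1486] z88 [0.5886 0.1565] rect [302.5 202.6] [17.1 25.5] z9 [0.6629 0.1239]
scene purple (363, 238, 18, 19) 217.0 ell [371.7 247.   17.8  18.7] z68 [0.3624 0.0482] z88 [0.3493 0.0582] rect [371.5 247. ] [18. 17.] z9 [0.4014 0.0192]
```

Call:
drive_tool --commands '[{"linear": [0.048, -0.027, 0], "dr": [0, 0, 8.5], "jaw": 0}, {"linear": [0.043, -0.034, 0], "dr": [0, 0, 8.5], "jaw": 0}, {"linear": [0.038, -0.04, 0], "dr": [0, 0, 8.5], "jaw": 0}, {"linear": [0.0315, -0.045, 0], "dr": [0, 0, 0], "jaw": 0}, {"linear": [0.0315, -0.045, 0], "dr": [0, 0, 0], "jaw": 0}, {"linear": [0.0315, -0.045, 0], "dr": [0, 0, 0], "jaw": 0}, {"linear": [0.0315, -0.045, 0], "dr": [0, 0, 0], "jaw": 0}]' --force 60

```text
clock: 0.98
tcp_pos: [0.5166, -0.2898, 0.2269]
orientation: [-3.139, 0.037, 0.01]
contact_force: [0.5, -0.0, 0.5]
grip_width: 0.0855
```

Call:
drive_tool --commands '[{"linear": [0.035, -0.05, 0], "dr": [0, 0, 0], "jaw": 0}, {"linear": [0.035, -0.05, 0], "dr": [0, 0, -1], "jaw": 0}, {"linear": [0.025, -0.04, 0], "dr": [0, 0, 0], "jaw": 0}, {"linear": [0, 0, 0], "dr": [0, 0, 0], "jaw": 0}]'

```text
clock: 1.48
tcp_pos: [0.6181, -0.1405, 0.2249]
orientation: [-3.136, -0.005, 0.012]
contact_force: [0.0, -0.7, 0.4]
grip_width: 0.0853
```

```bash
cat > look.py <<'E'
import sys
from h import *
tag=sys.argv[1]
o=monitor.get_obs(); c=viewer.calibration("wrist"); im=viewer.grab_frame("wrist")
cv2.imwrite(f"pics/w{tag}.png",im[:,:,::-1]); np.savez(f"pics/w{tag}.npz",**c)
from scipy.spatial.transform import Rotation as Ro
R=Ro.from_rotvec(o["orientation"]).as_matrix()
print("clk",o["clock"],"tcp",np.round(o["tcp_pos"],4),"xt",np.round(R[:,0],4),"zt",np.round(R[:,2],4),"f",np.round(o["contact_force"],1),"w",round(o["grip_width"],4),"cam",np.round(-c["R"].T@c["t"],3))
for k,m in masks(im).items():
    for b in blobs(m,150):
        (cx,cy),ax,an=cv2.fitEllipse(cv2.convexHull(b)); r=cv2.minAreaRect(b)
        print(k,int(cv2.contourArea(b)),"ell",np.round([cx,cy,*ax],1),"z68",np.round(ray(c,(cx,cy),.068)[:2],4),"z88",np.round(ray(c,(cx,cy),.088)[:2],4),"rect",np.round(r[0],0),np.round(r[1],0),"z9",np.round(ray(c,r[0],.009)[:2],4))
E
python3 look.py 1
```

```text
clk 1.475 tcp [ 0.6181 -0.1405  0.2249] xt [ 1.      0.003  -0.0076] zt [-0.0076  0.0054 -1.    ] f [ 0.  -0.7  0.4] w 0.0853 cam [ 0.703 -0.142  0.366]
red 1606 ell [108.3 290.   54.4  89.6] z68 [0.4954 0.0816] z88 [0.5094 0.0666] rect [101. 293.] [72. 51.] z9 [0.4504 0.1358]
red 2433 ell [318.2 176.7  55.9  57. ] z68 [ 0.618  -0.1359] z88 [ 0.6237 -0.1363] rect [318. 176.] [55. 56.] z9 [ 0.6014 -0.1345]
yellow 668 ell [ 68.  325.6  38.3  48.7] z68 [0.4502 0.1346] z88 [0.4671 0.1161] rect [ 67. 324.] [38. 44.] z9 [0.4034 0.1897]
yellow 1462 ell [263.9 258.4  66.5  81.6] z68 [ 0.5333 -0.0816] z88 [ 0.5447 -0.0856] rect [263. 264.] [56. 66.] z9 [ 0.4916 -0.0677]
green 581 ell [65.4 90.7 38.8 70.8] z68 [0.6922 0.0768] z88 [0.6929 0.0621] rect [67. 86.] [67. 28.] z9 [0.6949 0.1175]
```

View pics/w1.png

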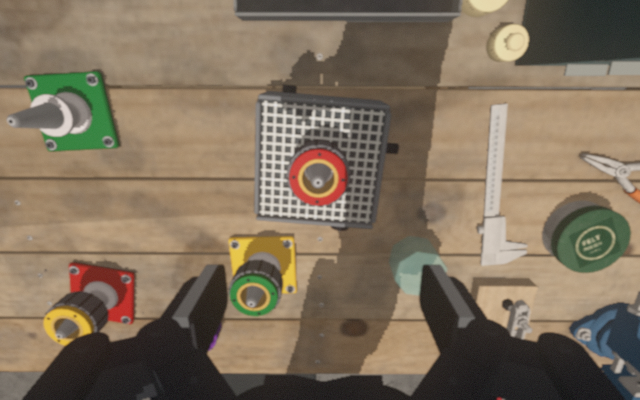

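Call:
drive_tool --commands '[{"linear": [0.005, -0.0045, 0.03], "dr": [-0.3, 0.4, 0], "jaw": 0}, {"linear": [0, 0, 0.05], "dr": [0, 0, 0], "jaw": 0}, {"linear": [0, 0, 0.02], "dr": [0, 0, 0], "jaw": 0}, {"linear": [0, 0, 0], "dr": [0, 0, 0], "jaw": 0}]'

```text
clock: 2.02
tcp_pos: [0.6187, -0.147, 0.1223]
orientation: [3.135, -0.014, -0.004]
contact_force: [0.1, 0.5, 0.6]
grip_width: 0.0853
```

```bash
python3 look.py 2
```

```text
clk 2.025 tcp [ 0.6187 -0.147   0.1223] xt [ 1.     -0.0091 -0.0026] zt [-0.0026 -0.0061 -1.    ] f [0.1 0.5 0.6] w 0.0853 cam [ 0.703 -0.148  0.264]
red 1229 ell [-11.1 347.6  41.3 176.8] z68 [0.5239 0.0922] z88 [0.5422 0.0677] rect [ 34. 347.] [68. 41.] z9 [0.4695 0.1227]
red 5365 ell [302.3 226.4  81.7  85.8] z68 [ 0.6157 -0.1349] z88 [ 0.6245 -0.1362] rect [302. 226.] [80. 86.] z9 [ 0.5899 -0.1309]
yellow 1892 ell [255.6 319.8  56.1  88.3] z68 [ 0.5451 -0.1002] z88 [ 0.5612 -0.105 ] rect [253. 324.] [72. 52.] z9 [ 0.493  -0.0834]
green 327 ell [229.8 374.2  27.6  48.9] z68 [ 0.4965 -0.0774] z88 [ 0.5176 -0.0846] rect [232. 370.] [50. 19.] z9 [ 0.4401 -0.0593]
green 810 ell [233.6 416.6 116.1 648.3] z68 [ 0.4534 -0.0761] z88 [ 0.4789 -0.0834] rect [ 11. 138.] [80. 22.] z9 [0.6641 0.0838]
```

View pics/w2.png

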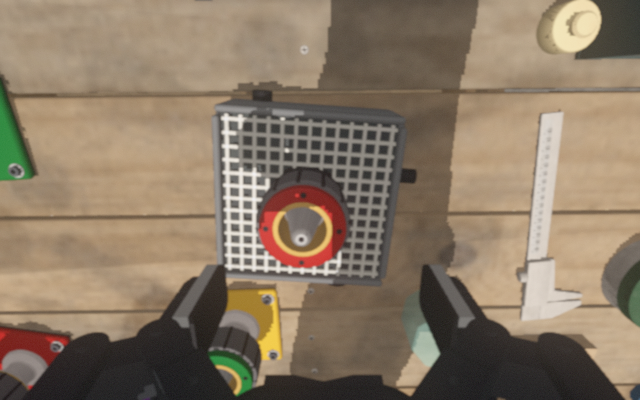

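Call:
drive_tool --commands '[{"linear": [0.005, -0.011, 0.0], "dr": [0.3, 0.15, -0.5], "jaw": 0}, {"linear": [0, 0, 0], "dr": [0, 0, 0], "jaw": 0}]'

```text
clock: 2.33
tcp_pos: [0.6257, -0.1368, 0.1256]
orientation: [3.14, -0.003, 0.008]
contact_force: [-0.3, -0.3, -0.6]
grip_width: 0.0852
```

```bash
python3 look.py 3 | head -1
```

```text
clk 2.325 tcp [ 0.6257 -0.1368  0.1256] xt [ 1.     -0.0017  0.005 ] zt [ 0.005  -0.0016 -1.    ] f [-0.3 -0.3 -0.6] w 0.0852 cam [ 0.709 -0.137  0.268]
```

Call:
drive_tool --commands '[{"linear": [-0.0015, -0.001, 0.04], "dr": [0, -0.3, 0], "jaw": 0}, {"linear": [0, 0, 0.025], "dr": [0, 0, 0], "jaw": 0}, {"linear": [0, 0, 0], "dr": [0, 0, 0], "jaw": 0}]'

```text
clock: 2.75
tcp_pos: [0.6267, -0.1375, 0.0626]
orientation: [3.138, -0.004, 0.009]
contact_force: [-0.7, 0.1, 1.1]
grip_width: 0.0855
```

```bash
python3 look.py 4 | head -1
```

```text
clk 2.75 tcp [ 0.6267 -0.1375  0.0626] xt [ 1.     -0.0025  0.0055] zt [ 0.0055 -0.0037 -1.    ] f [-0.7  0.1  1.1] w 0.0855 cam [ 0.709 -0.138  0.205]
```

View pics/w4.png

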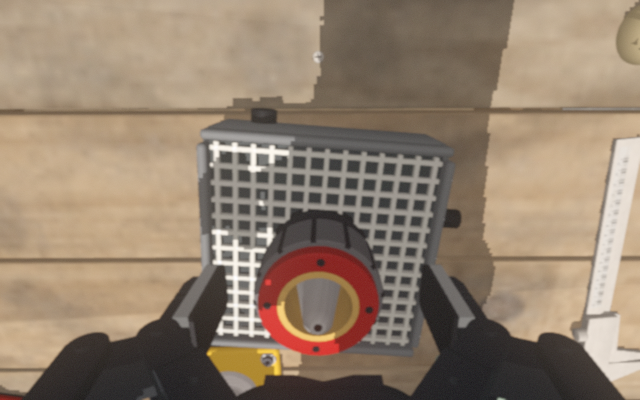

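Call:
drive_tool --commands '[{"linear": [-0.002, -0.001, 0.008], "dr": [0.2, -0.3, 0], "jaw": 0}, {"linear": [0, 0, 0], "dr": [0, 0, 0], "jaw": 0.2}, {"linear": [0, 0, 0], "dr": [0, 0, 0], "jaw": 1}, {"linear": [0, 0, 0], "dr": [0, 0, 0], "jaw": 1}, {"linear": [0, 0, 0], "dr": [0, 0, 0], "jaw": 1}, {"linear": [0, 0, 0], "dr": [0, 0, 0], "jaw": 1}]' --force 50

```text
clock: 3.55
tcp_pos: [0.6274, -0.1367, 0.059]
orientation: [3.141, -0.004, 0.01]
contact_force: [0.0, -0.4, -0.2]
grip_width: 0.0547
```

```bash
python3 look.py 5 | grep -v green
```

```text
clk 3.55 tcp [ 0.6274 -0.1367  0.059 ] xt [ 1.     -0.0028  0.0067] zt [ 6.7e-03 -7.0e-04 -1.0e+00] f [ 0.  -0.4 -0.2] w 0.0547 cam [ 0.71  -0.137  0.201]
red 10486 ell [323.1 307.5 110.7 122.5] z68 [ 0.6112 -0.1373] z88 [ 0.626  -0.1373] rect [323. 307.] [110. 122.] z9 [ 0.5679 -0.1372]
yellow 484 ell [191.8 389.1  25.1  32.2] z68 [ 0.562 -0.07 ] z88 [ 0.5842 -0.0801] rect [191. 387.] [24. 26.] z9 [ 0.4986 -0.0397]
yellow 568 ell [263.8 367.7  33.4  37.5] z68 [ 0.5758 -0.1076] z88 [ 0.5959 -0.1121] rect [268. 366.] [33. 27.] z9 [ 0.5177 -0.0974]
```

View pics/w5.png

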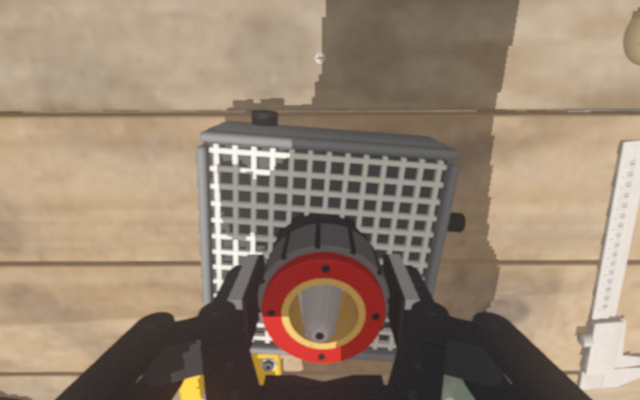

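Call:
drive_tool --commands '[{"linear": [0, 0, -0.04], "dr": [0, -0.3, 0], "jaw": 1}, {"linear": [0, 0, -0.06], "dr": [0, 0, 0], "jaw": 1}, {"linear": [-0.01, -0.04, -0.04], "dr": [0, 0, 0], "jaw": 1}, {"linear": [-0.01, -0.06, 0], "dr": [0, 0, 0], "jaw": 1}, {"linear": [-0.01, -0.06, 0], "dr": [0, 0, 0], "jaw": 1}, {"linear": [-0.01, -0.06, 0], "dr": [0, 0, 0], "jaw": 1}, {"linear": [-0.01, -0.03, 0], "dr": [0, 0, 0], "jaw": 1}, {"linear": [0, 0, 0], "dr": [0, 0, 0], "jaw": 1}]'

```text
clock: 4.6
tcp_pos: [0.5752, 0.1197, 0.2011]
orientation: [3.141, -0.009, -0.003]
contact_force: [0.1, 0.1, -3.2]
grip_width: 0.0542
```

```bash
python3 look.py 6
```

```text
clk 4.6 tcp [0.5752 0.1197 0.2011] xt [ 1.     -0.0057 -0.0018] zt [-1.8e-03 -1.0e-04 -1.0e+00] f [ 0.1  0.1 -3.2] w 0.0542 cam [0.659 0.119 0.343]
red 10473 ell [323.2 307.2 110.3 122.8] z68 [0.4521 0.1196] z88 [0.4671 0.1196] rect [323. 306.] [109. 122.] z9 [0.4086 0.1201]
yellow 2077 ell [489.3 237.4  68.1  95.5] z68 [ 0.5254 -0.0293] z88 [ 0.5351 -0.0185] rect [494. 242.] [63. 80.] z9 [ 0.4909 -0.0671]
```

View pics/w6.png

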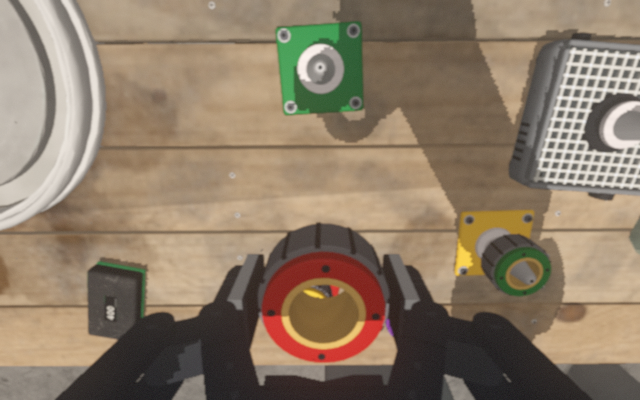

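Run:
```python
from h import *
c=dict(np.load("pics/w6.npz")); im=cv2.imread("pics/w6.png")[:,:,::-1].copy()
print("wheel",ray(c,(323.2,307.2),.2301))
h=cv2.cvtColor(im,cv2.COLOR_RGB2HSV); m=(h[:,:,0]>50)&(h[:,:,0]<75)&(h[:,:,1]>110); m[:, :260]=0;m[130:]=0
b=max(blobs(m),key=cv2.contourArea); r=cv2.minAreaRect(b);print(r,"plate",ray(c,r[0],.009))
s=im[20:120,270:370]; cv2.imwrite("pics/c6.png",cv2.resize(s,None,fx=6,fy=6,interpolation=cv2.INTER_CUBIC)[:,:,::-1])
m2=(h[:,:,1]<60)&(h[:,:,2]>120); m2[:,:285]=0;m2[:,355:]=0;m2[:35]=0;m2[105:]=0
for b in blobs(m2): e=cv2.fitEllipse(b) ;print(e,ray(c,e[0],.036))
for X in [(0.6635,.120,.08),(0.6635,.120,.036)]: print(px(c,X))
```

```text
wheel [0.57419978 0.11902347 0.2301    ]
((320.24658203125, 68.1913833618164), (87.78942108154297, 83.38526916503906), 86.633544921875) plate [0.6695823  0.12093252 0.009     ]
((319.9238586425781, 67.99842071533203), (46.230201721191406, 49.531673431396484), 175.26913452148438) [0.6688775  0.12101656 0.036     ]
[320.89781439  73.80598336]
[321.17771731  74.75423   ]
```

View pics/c6.png

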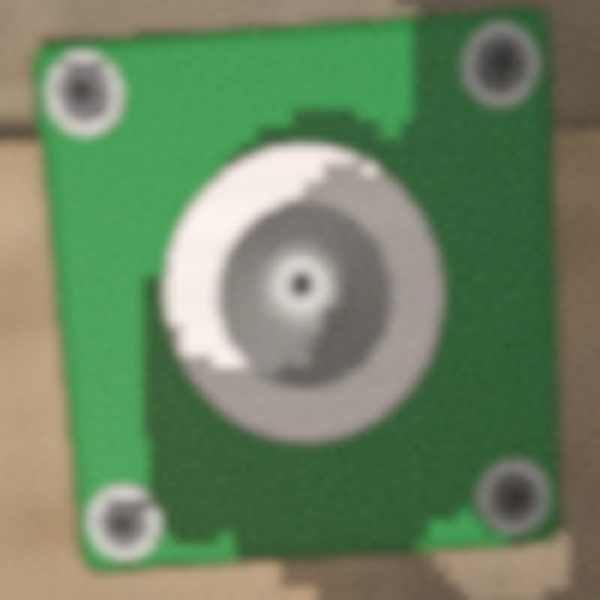

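Call:
drive_tool --commands '[{"linear": [0.045, -0.001, 0.02], "dr": [0, 0, -0.3], "jaw": 1}, {"linear": [0.045, -0.001, 0.04], "dr": [0, 0, 0], "jaw": 1}, {"linear": [0.004, 0, 0.04], "dr": [0, 0, 0], "jaw": 1}, {"linear": [0, 0, 0], "dr": [0, 0, 0], "jaw": 1}]'

```text
clock: 5.15
tcp_pos: [0.6741, 0.1102, 0.0982]
orientation: [3.135, -0.017, -0.0]
contact_force: [-1.1, -0.1, -3.0]
grip_width: 0.0547
```

```bash
python3 look.py 7
```

```text
clk 5.15 tcp [0.6741 0.1102 0.0982] xt [ 0.9999 -0.0107 -0.    ] zt [-1.0e-04 -6.2e-03 -1.0e+00] f [-1.1 -0.1 -3. ] w 0.0547 cam [0.758 0.11  0.24 ]
red 10439 ell [323.2 307.3 109.9 122.8] z68 [0.6285 0.1099] z88 [0.6435 0.1099] rect [323. 307.] [108. 122.] z9 [0.5845 0.1101]
```

View pics/w7.png

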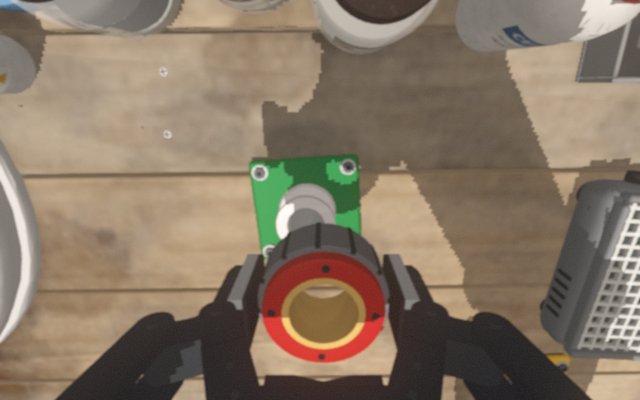

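Call:
drive_tool --commands '[{"linear": [-0.0055, -0.0115, 0], "dr": [0.3, 0, -0.5], "jaw": 1}, {"linear": [0, 0, 0], "dr": [0, 0, 0], "jaw": 1}]'

```text
clock: 5.45
tcp_pos: [0.6714, 0.1226, 0.1046]
orientation: [-3.14, 0.004, -0.014]
contact_force: [0.2, -0.6, -3.8]
grip_width: 0.0548
```

```bash
python3 look.py 8|head -1
python3 - <<'E'
from h import *
c=dict(np.load("pics/w8.npz")); im=cv2.imread("pics/w8.png")
for x,y in[(.669,.121)]:
  for dx in(-.039,.039):
    pass
h=cv2.cvtColor(im,cv2.COLOR_BGR2HSV); m=(h[:,:,0]>50)&(h[:,:,0]<75)&(h[:,:,1]>110);m[300:]=0
b=max(blobs(m),key=cv2.contourArea)
for p in cv2.boxPoints(cv2.minAreaRect(b)): print(p,ray(c,p,.009)[:2])
E
```

```text
clk 5.45 tcp [0.6714 0.1226 0.1046] xt [ 1.     -0.0025  0.0088] zt [ 0.0089  0.0014 -1.    ] f [ 0.2 -0.6 -3.8] w 0.0548 cam [0.754 0.122 0.247]
[269.6243  155.86188] [0.7056117  0.15996706]
[373.86185 150.3757 ] [0.70933053 0.08602931]
[378.3591  235.82321] [0.64311454 0.07963726]
[274.12155 241.30939] [0.63867682 0.16002928]
```

View pics/w8.png

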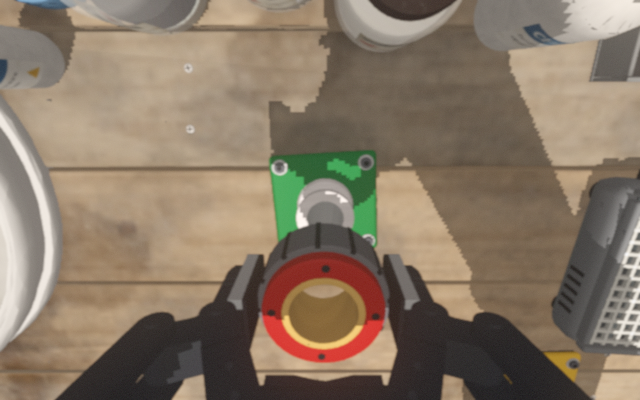

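Call:
drive_tool --commands '[{"linear": [-0.0015, 0.001, 0.015], "dr": [0, -0.5, 0], "jaw": 1}, {"linear": [0, 0, 0.015], "dr": [0, 0, 0], "jaw": 1}, {"linear": [0, 0, 0.01], "dr": [0, 0, 0], "jaw": 1}]'

```text
clock: 5.88
tcp_pos: [0.6717, 0.1205, 0.0648]
orientation: [-3.141, 0.005, -0.007]
contact_force: [-0.6, 0.1, -2.9]
grip_width: 0.0543
```

Call:
drive_tool --commands '[{"linear": [-0.003, -0.0005, 0.01], "dr": [0, -0.2, 0], "jaw": 1}, {"linear": [0, 0, 0.008], "dr": [0, 0, 0], "jaw": 1}, {"linear": [0, 0, 0], "dr": [0, 0, 0], "jaw": 1}]'

```text
clock: 6.25
tcp_pos: [0.6706, 0.1214, 0.0451]
orientation: [-3.14, 0.006, -0.006]
contact_force: [1.4, 0.3, -3.9]
grip_width: 0.0546
```

Call:
drive_tool --commands '[{"linear": [0, 0, 0.005], "dr": [0, 0, 0], "jaw": 1}, {"linear": [0, 0, 0.003], "dr": [0, 0, 0], "jaw": 1}, {"linear": [0, 0, 0.0], "dr": [0, 0, 0], "jaw": 1}]'

```text
clock: 6.62
tcp_pos: [0.6715, 0.1215, 0.0392]
orientation: [-3.14, 0.006, -0.009]
contact_force: [2.5, 0.3, -4.8]
grip_width: 0.0548
```

Call:
drive_tool --commands '[{"linear": [0.0005, 0, 0.004], "dr": [0, 0, 0], "jaw": 1}, {"linear": [0, 0, 0.002], "dr": [0, 0, 0], "jaw": 1}]'

```text
clock: 6.88
tcp_pos: [0.6717, 0.1215, 0.039]
orientation: [-3.14, 0.007, -0.007]
contact_force: [-2.4, -1.3, 7.5]
grip_width: 0.0543
```

Call:
drive_tool --commands '[{"linear": [0, 0, 0], "dr": [0, 0, 0], "jaw": 0}, {"linear": [0, 0, 0], "dr": [0, 0, 0], "jaw": 0}, {"linear": [0, 0, -0.02], "dr": [0, 0, 0], "jaw": 0}, {"linear": [0, 0, -0.05], "dr": [0, 0, 0], "jaw": 0}, {"linear": [-0.03, 0.0, -0.05], "dr": [0, 0, 0], "jaw": 0}]'

```text
clock: 7.5
tcp_pos: [0.6385, 0.1206, 0.1593]
orientation: [3.141, -0.008, -0.008]
contact_force: [0.1, 0.1, 1.4]
grip_width: 0.0857
```

```bash
python3 look.py 9
```

```text
clk 7.5 tcp [0.6385 0.1206 0.1593] xt [ 1.     -0.0049 -0.0048] zt [-0.0048 -0.001  -1.    ] f [0.1 0.1 1.4] w 0.0857 cam [0.723 0.12  0.301]
red 1827 ell [308.9 343.8  78.   84.4] z68 [0.5091 0.1327] z88 [0.5275 0.1316] rect [309. 344.] [72. 52.] z9 [0.455  0.1359]
red 3670 ell [321.4 161.8  68.8  69.6] z68 [0.6681 0.1209] z88 [0.6728 0.1208] rect [322. 162.] [68. 69.] z9 [0.6541 0.1211]
yellow 1395 ell [510.2 296.7  43.7  84.7] z68 [ 0.5556 -0.0313] z88 [ 0.57   -0.0183] rect [506. 299.] [34. 77.] z9 [ 0.5105 -0.0662]
```

View pics/w9.png

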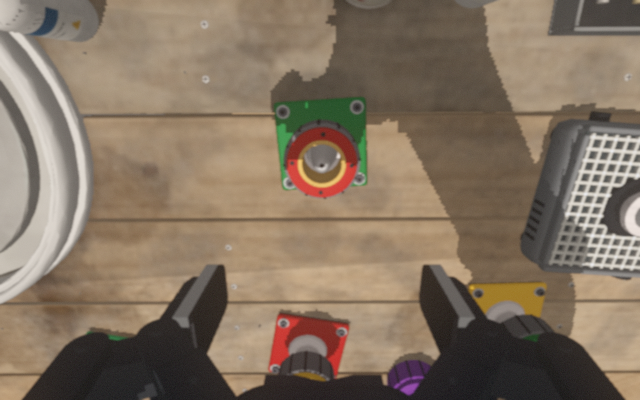

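Call:
drive_tool --commands '[{"linear": [-0.035, 0.045, -0.02], "dr": [0, 0, 0], "jaw": 0}, {"linear": [-0.037, 0.045, -0.02], "dr": [0, 0, 0], "jaw": 0}, {"linear": [-0.037, 0.045, 0], "dr": [0, 0, 0], "jaw": 0}, {"linear": [-0.035, 0.045, 0], "dr": [0, 0, 0], "jaw": 0}, {"linear": [0, 0, 0], "dr": [0, 0, 0], "jaw": 0}]'

```text
clock: 8.18
tcp_pos: [0.4902, -0.061, 0.214]
orientation: [-3.139, 0.004, -0.017]
contact_force: [0.3, 0.2, -0.1]
grip_width: 0.0855
```

```bash
python3 look.py 10
```

```text
clk 8.175 tcp [ 0.4902 -0.061   0.214 ] xt [ 0.9999 -0.0023  0.0109] zt [ 0.0109  0.0023 -0.9999] f [ 0.3  0.2 -0.1] w 0.0855 cam [ 0.572 -0.062  0.357]
red 572 ell [589.1 335.2  19.8  50.7] z68 [ 0.3259 -0.336 ] z88 [ 0.3429 -0.317 ] rect [589. 335.] [19. 42.] z9 [ 0.2754 -0.3917]
red 2057 ell [148.6 200.   68.3  98.4] z68 [0.4746 0.0957] z88 [0.4813 0.0848] rect [141. 205.] [76. 68.] z9 [0.4493 0.1366]
yellow 2123 ell [110.5 227.   48.6  57.4] z68 [0.4483 0.1354] z88 [0.4569 0.1217] rect [110. 227.] [50. 55.] z9 [0.4229 0.1757]
yellow 1706 ell [329.8 164.8  83.1  95.7] z68 [ 0.5065 -0.0672] z88 [ 0.5111 -0.0668] rect [329. 163.] [63. 74.] z9 [ 0.4951 -0.0676]
green 988 ell [121.1   8.7  26.   91.1] z68 [0.6277 0.0914] z88 [0.6238 0.0808] rect [121.  10.] [21. 72.] z9 [0.6375 0.1231]
```

View pics/w10.png

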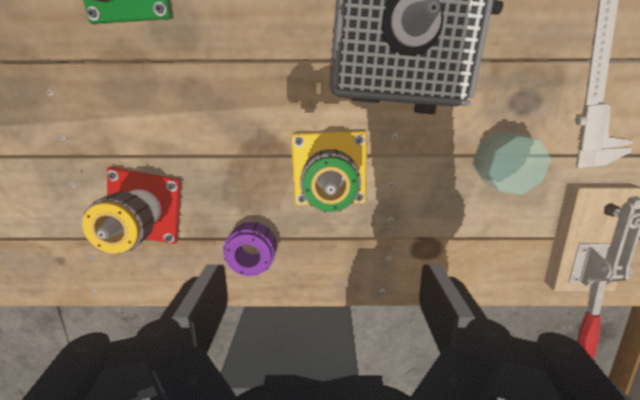

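```bash
sed -i 's/k=(S>150)&(V>70)/k=(S>120)\&(V>50)/; s/green=k&(H>50)&(H<75)/green=k\&(H>45)\&(H<80)/' h.py
python3 - <<'E'
from h import *
c=dict(np.load("pics/w10.npz")); im=cv2.imread("pics/w10.png")[:,:,::-1].copy()
for b in blobs(masks(im)["green"],100):
    e=cv2.fitEllipse(cv2.convexHull(b)); print(e, ray(c,e[0],.068))
E
```

```text
((319.3749084472656, 201.13473510742188), (11.16716480255127, 30.417421340942383), 121.26931762695312) [ 0.47311823 -0.05793202  0.068     ]
((346.7850646972656, 195.1644287109375), (12.235225677490234, 31.368206024169922), 37.58230209350586) [ 0.47871178 -0.08249289  0.068     ]
((313.3482360839844, 173.04364013671875), (12.421407699584961, 31.648893356323242), 32.921043395996094) [ 0.49914552 -0.05281563  0.068     ]
((340.7142333984375, 168.13473510742188), (15.251635551452637, 36.40380859375), 125.11174774169922) [ 0.50349234 -0.0767271   0.068     ]
((124.67388916015625, 9.12261962890625), (29.628164291381836, 97.79671478271484), 89.14562225341797) [0.6273621  0.08873861 0.068     ]
```

Call:
drive_tool --commands '[{"linear": [-0.001, 0.006, 0.02], "dr": [0, -0.6, 0], "jaw": 0}, {"linear": [0, 0, 0.05], "dr": [0, 0, 0], "jaw": 0}, {"linear": [0, 0, 0.03], "dr": [0, 0, 0], "jaw": 0}, {"linear": [0, 0, 0], "dr": [0, 0, 0], "jaw": 0}]'

```text
clock: 8.72
tcp_pos: [0.4943, -0.0608, 0.11]
orientation: [-3.136, -0.012, -0.004]
contact_force: [0.0, 1.1, -0.1]
grip_width: 0.0851
```

```bash
python3 look.py 11|grep -v red
python3 - <<'E'
from h import *
c=dict(np.load("pics/w11.npz")); im=cv2.imread("pics/w11.png")[:,:,::-1].copy()
m=masks(im)["green"]; m[:100]=0; m[:,:240]=0;m[:,400:]=0
p=np.vstack(blobs(m,60)); e=cv2.fitEllipse(cv2.convexHull(p)); print(e, ray(c,e[0],.068))
E
```

```text
clk 8.725 tcp [ 0.4943 -0.0608  0.11  ] xt [1.     0.0075 0.0029] zt [ 0.0028  0.0051 -1.    ] f [ 0.   1.1 -0.1] w 0.0851 cam [ 0.577 -0.061  0.252]
yellow 2218 ell [ 16.5 292.5  67.2  85.7] z68 [0.4494 0.1336] z88 [0.4633 0.1124] rect [ 29. 292.] [70. 58.] z9 [0.4089 0.1855]
yellow 2181 ell [333.6 239.1  50.8  56.2] z68 [ 0.4887 -0.0676] z88 [ 0.4983 -0.0669] rect [334. 239.] [50. 55.] z9 [ 0.4603 -0.0694]
yellow 4281 ell [333.1 201.8 120.4 143.7] z68 [ 0.5123 -0.0669] z88 [ 0.5194 -0.0663] rect [332. 202.] [ 95. 105.] z9 [ 0.4913 -0.0678]
green 4571 ell [333.9 236.8  74.8  80.5] z68 [ 0.4902 -0.0677] z88 [ 0.4997 -0.067 ] rect [334. 237.] [74. 79.] z9 [ 0.462  -0.0694]
purple 873 ell [230.3 320.5  42.3  55. ] z68 [ 0.4293 -0.0009] z88 [ 0.4454 -0.0075] rect [235. 325.] [33. 51.] z9 [0.3773 0.0148]
((333.8979187011719, 236.82925415039062), (74.75646209716797, 80.48641967773438), 88.11697387695312) [ 0.49016813 -0.06771519  0.068     ]
```

View pics/w11.png

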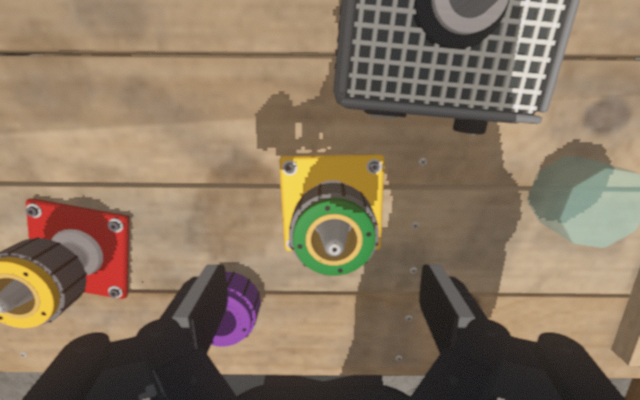

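Call:
drive_tool --commands '[{"linear": [-0.004, 0.007, 0.02], "dr": [-0.3, -0.2, 0], "jaw": 0}, {"linear": [0, 0, 0.02], "dr": [0, 0, 0], "jaw": 0}, {"linear": [0, 0, 0], "dr": [0, 0, 0], "jaw": 0}]'

```text
clock: 9.15
tcp_pos: [0.4952, -0.0666, 0.0731]
orientation: [3.141, 0.016, 0.011]
contact_force: [0.6, -0.2, 0.1]
grip_width: 0.0855
```

Call:
drive_tool --commands '[{"linear": [-0.006, 0.001, 0.02], "dr": [0, -0.4, 0.4], "jaw": 0}, {"linear": [-0.001, 0, 0.01], "dr": [0, 0, 0], "jaw": 0}, {"linear": [0, 0, 0.003], "dr": [0, 0, 0], "jaw": 0}]'

```text
clock: 9.52
tcp_pos: [0.4925, -0.0671, 0.0433]
orientation: [3.141, 0.007, 0.011]
contact_force: [0.3, 0.3, 0.6]
grip_width: 0.0853
```

Call:
drive_tool --commands '[{"linear": [-0.003, 0.001, 0.005], "dr": [0, -0.3, 0], "jaw": 0}, {"linear": [0, 0, 0], "dr": [0, 0, 0], "jaw": 0.2}, {"linear": [0, 0, 0], "dr": [0, 0, 0], "jaw": 1}, {"linear": [0, 0, 0], "dr": [0, 0, 0], "jaw": 1}, {"linear": [0, 0, 0], "dr": [0, 0, 0], "jaw": 1}, {"linear": [0, 0, 0], "dr": [0, 0, 0], "jaw": 1}]' --force 50

```text
clock: 10.28
tcp_pos: [0.4908, -0.0679, 0.0399]
orientation: [3.141, 0.008, 0.006]
contact_force: [-0.1, 1.0, -0.5]
grip_width: 0.0541
```

```bash
python3 look.py 12|egrep "clk|green"
```

```text
clk 10.275 tcp [ 0.4908 -0.0679  0.0399] xt [1.     0.0048 0.0041] zt [ 4.1e-03 -1.0e-04 -1.0e+00] f [-0.1  1.  -0.5] w 0.0541 cam [ 0.574 -0.068  0.182]
green 10202 ell [323.3 301.8 109.3 121.6] z68 [ 0.4915 -0.0686] z88 [ 0.506  -0.0685] rect [324. 301.] [108. 121.] z9 [ 0.4495 -0.069 ]
```

View pics/w12.png

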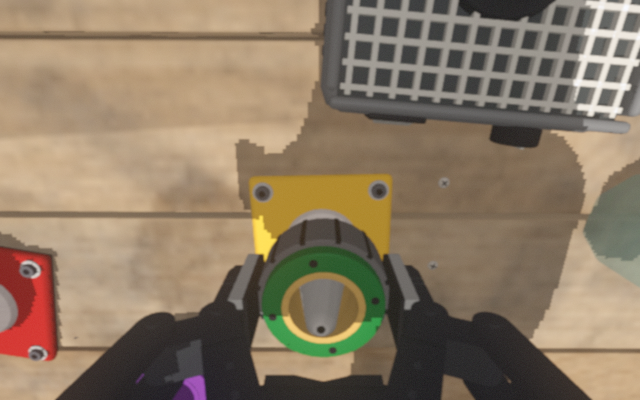

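Call:
drive_tool --commands '[{"linear": [0, 0, -0.04], "dr": [0, 0, 0], "jaw": 1}, {"linear": [0, 0, -0.05], "dr": [0, 0, 0], "jaw": 1}, {"linear": [0.02, 0.015, -0.03], "dr": [0, 0, 0], "jaw": 1}, {"linear": [0.045, 0.02, 0], "dr": [0, 0, 0], "jaw": 1}, {"linear": [0.045, 0.02, 0], "dr": [0, 0, 0], "jaw": 1}, {"linear": [0.025, 0.014, 0], "dr": [0, 0, 0], "jaw": 1}, {"linear": [0, 0, 0], "dr": [0, 0, 0], "jaw": 1}]'

```text
clock: 11.2
tcp_pos: [0.6255, -0.138, 0.1602]
orientation: [3.141, 0.009, -0.006]
contact_force: [-1.2, 0.6, -2.1]
grip_width: 0.0545
```

```bash
python3 look.py 13|egrep "clk|green"
```

```text
clk 11.2 tcp [ 0.6255 -0.138   0.1602] xt [ 1.      0.0059 -0.004 ] zt [-4.e-03 -1.e-04 -1.e+00] f [-1.2  0.6 -2.1] w 0.0545 cam [ 0.71  -0.138  0.302]
green 3844 ell [324.4 303.7 103.9 121.5] z68 [ 0.5363 -0.1402] z88 [ 0.5512 -0.1401] rect [326. 307.] [ 99. 118.] z9 [ 0.4887 -0.1423]
green 2962 ell [ 35.9 127.8  97.5 109.3] z68 [0.6775 0.0569] z88 [0.6803 0.0402] rect [ 38. 125.] [93. 72.] z9 [0.6718 0.1037]
```

View pics/w13.png

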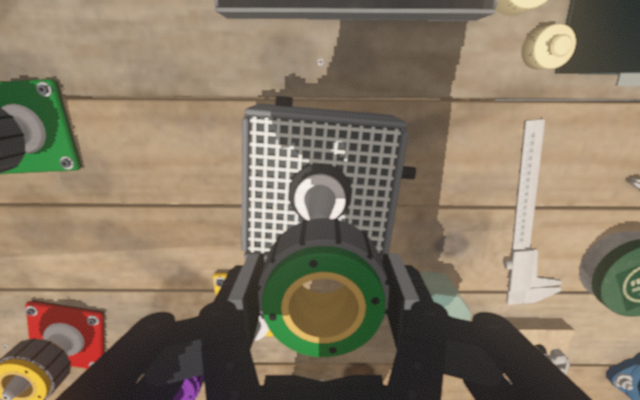

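Run:
```python
from h import *
c=dict(np.load("pics/w13.npz"))
for r in (196,198,200): print(ray(c,(321,r),.056)[:2])
im=cv2.imread("pics/w13.png")[150:250,270:370]; cv2.imwrite("pics/c13.png",cv2.resize(im,None,fx=5,fy=5))
```

```text
[ 0.6253623  -0.13710771]
[ 0.62374034 -0.1371131 ]
[ 0.6221117  -0.13711852]
```

View pics/c13.png

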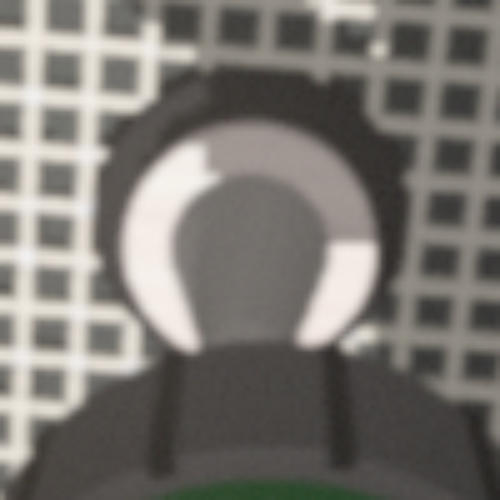

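Call:
drive_tool --commands '[{"linear": [-0.002, -0.001, 0.02], "dr": [0, 0.1, 0.3], "jaw": 1}, {"linear": [-0.001, 0, 0.02], "dr": [0, 0, 0], "jaw": 1}, {"linear": [-0.001, 0, 0.015], "dr": [0, 0, 0], "jaw": 1}, {"linear": [0, 0, 0], "dr": [0, 0, 0], "jaw": 1}]'

```text
clock: 11.75
tcp_pos: [0.6159, -0.1334, 0.1025]
orientation: [-3.139, -0.005, 0.013]
contact_force: [0.9, -0.3, -3.2]
grip_width: 0.0541
```

```bash
python3 look.py 14|egrep "clk"
```

```text
clk 11.75 tcp [ 0.6159 -0.1334  0.1025] xt [ 1.      0.0033 -0.008 ] zt [-0.008   0.0021 -1.    ] f [ 0.9 -0.3 -3.2] w 0.0541 cam [ 0.701 -0.134  0.244]
```

View pics/w14.png

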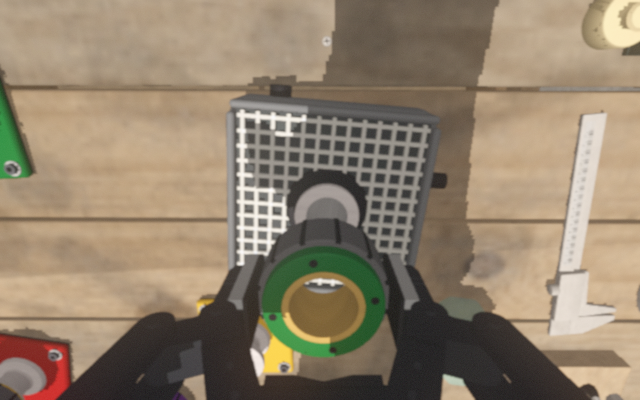

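Call:
drive_tool --commands '[{"linear": [0.008, 0.003, -0.008], "dr": [0, 0.4, 0], "jaw": 1}, {"linear": [0, 0, 0], "dr": [0, 0, 0], "jaw": 1}]'

```text
clock: 12.05
tcp_pos: [0.626, -0.1367, 0.1134]
orientation: [-3.14, -0.005, -0.005]
contact_force: [-0.3, -0.0, -3.5]
grip_width: 0.0542
```

Positioned; x is slightly high. Lowering in small rows.

Call:
drive_tool --commands '[{"linear": [-0.001, 0, 0.012], "dr": [0, 0, 0], "jaw": 1}, {"linear": [0, 0, 0.012], "dr": [0, 0, 0], "jaw": 1}, {"linear": [0, 0, 0.008], "dr": [0, 0, 0], "jaw": 1}]'

```text
clock: 12.42
tcp_pos: [0.6253, -0.1368, 0.0803]
orientation: [-3.14, -0.005, -0.007]
contact_force: [0.4, -0.8, -3.4]
grip_width: 0.0543
```

Call:
drive_tool --commands '[{"linear": [-0.0005, 0, 0.008], "dr": [0, 0, 0], "jaw": 1}, {"linear": [0, 0, 0.006], "dr": [0, 0, 0], "jaw": 1}, {"linear": [0, 0, 0.003], "dr": [0, 0, 0], "jaw": 1}]'

```text
clock: 12.8
tcp_pos: [0.624, -0.1366, 0.0607]
orientation: [-3.14, -0.005, -0.003]
contact_force: [-0.2, -0.7, -2.9]
grip_width: 0.0544
```

Call:
drive_tool --commands '[{"linear": [0, 0, 0.002], "dr": [0, 0, 0], "jaw": 1}, {"linear": [0, 0, 0.003], "dr": [0, 0, 0], "jaw": 1}]'

```text
clock: 13.05
tcp_pos: [0.6241, -0.1366, 0.0597]
orientation: [-3.14, -0.005, -0.002]
contact_force: [-13.3, 1.7, 30.4]
grip_width: 0.0542
```

Call:
drive_tool --commands '[{"linear": [0, 0, -0.001], "dr": [0, 0, 0], "jaw": 0}, {"linear": [0, 0, 0], "dr": [0, 0, 0], "jaw": 0}, {"linear": [0, 0, 0], "dr": [0, 0, 0], "jaw": 0}, {"linear": [0, 0, -0.03], "dr": [0, 0, 0], "jaw": 0}, {"linear": [0, 0, -0.05], "dr": [0, 0, 0], "jaw": 0}, {"linear": [0, 0.0, -0.05], "dr": [0, 0, 0], "jaw": 0}, {"linear": [0, 0, 0], "dr": [0, 0, 0], "jaw": 0}]'

```text
clock: 13.92
tcp_pos: [0.6257, -0.137, 0.1958]
orientation: [-3.14, -0.005, -0.008]
contact_force: [0.4, -0.1, -0.5]
grip_width: 0.0854
```

```bash
python3 look.py 15
```

```text
clk 13.925 tcp [ 0.6257 -0.137   0.1958] xt [1.     0.003  0.0052] zt [ 0.0052  0.0015 -1.    ] f [ 0.4 -0.1 -0.5] w 0.0854 cam [ 0.708 -0.138  0.338]
red 1792 ell [ 95.  311.6  51.6  97.6] z68 [0.5024 0.0786] z88 [0.5177 0.0626] rect [ 88. 314.] [77. 49.] z9 [0.4547 0.1347]
red 983 ell [  2.9 136.5  56.5  72.5] z68 [0.6677 0.1165] z88 [0.6707 0.0976] rect [ 18. 137.] [62. 36.] z9 [0.6583 0.1575]
yellow 686 ell [ 47.5 353.7  39.7  50. ] z68 [0.4524 0.1365] z88 [0.4714 0.1162] rect [ 42. 349.] [32. 44.] z9 [0.4034 0.2015]
yellow 2363 ell [261.6 284.1  77.2  87.2] z68 [ 0.5331 -0.0812] z88 [ 0.5461 -0.0854] rect [260. 286.] [60. 72.] z9 [ 0.4923 -0.0669]
yellow 1312 ell [322.9 200.5  40.1  43.3] z68 [ 0.6146 -0.1374] z88 [ 0.6216 -0.1374] rect [322. 200.] [39. 43.] z9 [ 0.5941 -0.137 ]
green 243 ell [320.  214.8  25.4  47.9] z68 [ 0.6017 -0.1349] z88 [ 0.6096 -0.1351] rect [318. 219.] [49. 18.] z9 [ 0.5736 -0.1328]
green 446 ell [318.6 189.9  38.2  54. ] z68 [ 0.624  -0.1338] z88 [ 0.6302 -0.1341] rect [316. 184.] [26. 55.] z9 [ 0.6117 -0.1302]
green 2423 ell [ 58.1 122.   83.1 117.1] z68 [0.6791 0.0698] z88 [0.6813 0.0544] rect [ 59. 124.] [95. 72.] z9 [0.6708 0.1149]
```

View pics/w15.png

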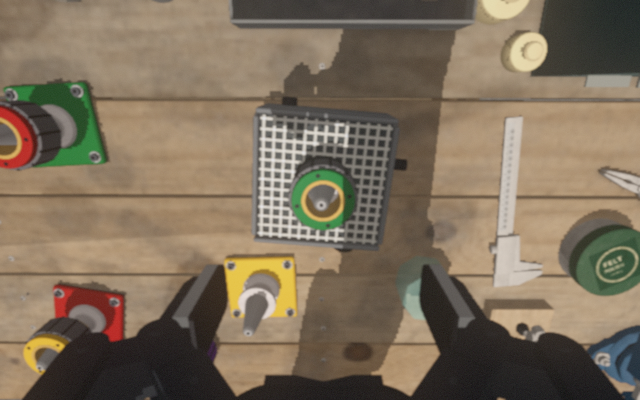

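Call:
drive_tool --commands '[{"linear": [-0.03, -0.046, 0], "dr": [0, 0, 0], "jaw": 0}, {"linear": [-0.03, -0.046, 0], "dr": [0, 0, 0], "jaw": 0}, {"linear": [-0.03, -0.046, 0], "dr": [0, 0, 0], "jaw": 0}, {"linear": [-0.03, -0.046, 0], "dr": [0, 0, 0], "jaw": 0}, {"linear": [-0.03, -0.046, 0], "dr": [0, 0, 0], "jaw": 0}, {"linear": [-0.027, -0.044, 0.02], "dr": [0, 0, 0], "jaw": 0}, {"linear": [0, 0, 0.03], "dr": [0, 0, 0], "jaw": 0}, {"linear": [0, 0, 0], "dr": [0, 0, 0], "jaw": 0}]'

```text
clock: 14.98
tcp_pos: [0.4342, 0.1433, 0.1324]
orientation: [3.141, 0.006, -0.022]
contact_force: [-0.5, 0.2, 0.2]
grip_width: 0.0852
```

```bash
python3 look.py 16
```

```text
clk 14.975 tcp [0.4342 0.1433 0.1324] xt [ 0.9999  0.0037 -0.0142] zt [-1.420e-02 -9.000e-04 -9.999e-01] f [-0.5  0.2  0.2] w 0.0852 cam [0.52  0.143 0.273]
red 3263 ell [324.7 159.6 104.9 131.3] z68 [0.4709 0.1417] z88 [0.4757 0.1419] rect [331. 168.] [98. 93.] z9 [0.4498 0.1364]
yellow 4469 ell [330.4 195.1  75.1  77.5] z68 [0.4478 0.138 ] z88 [0.4548 0.1385] rect [331. 195.] [76. 76.] z9 [0.4271 0.1364]
yellow 5701 ell [587.4 119.5 115.2 143.9] z68 [ 0.4957 -0.0141] z88 [0.4981 0.0012] rect [586. 118.] [104. 105.] z9 [ 0.49   -0.0584]
purple 3219 ell [473.1 233.   61.3  70. ] z68 [0.4212 0.0424] z88 [0.4308 0.0523] rect [473. 233.] [62. 68.] z9 [0.3926 0.0132]
```

View pics/w16.png

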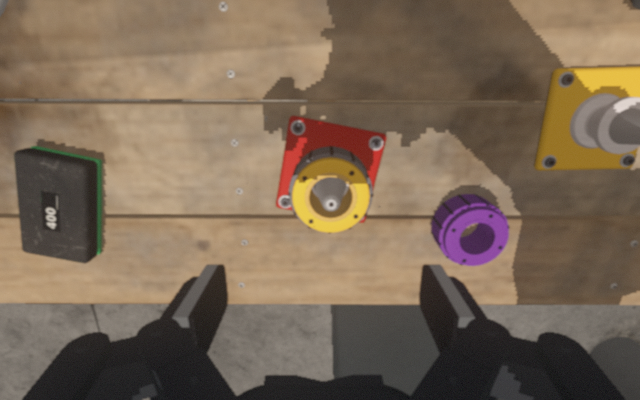

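Call:
drive_tool --commands '[{"linear": [0.013, 0.005, 0.01], "dr": [0, 0.8, 0], "jaw": 0}, {"linear": [0, 0, 0.025], "dr": [0, 0, 0], "jaw": 0}, {"linear": [0, 0, 0], "dr": [0, 0, 0], "jaw": 0}]'

```text
clock: 15.4
tcp_pos: [0.4528, 0.1367, 0.0987]
orientation: [-3.141, 0.002, -0.012]
contact_force: [0.2, 0.4, 0.6]
grip_width: 0.0858
```

```bash
python3 look.py 17|egrep 'clk|yell'
```

```text
clk 15.4 tcp [0.4528 0.1367 0.0987] xt [ 1.     -0.001   0.0075] zt [ 7.5e-03  9.0e-04 -1.0e+00] f [0.2 0.4 0.6] w 0.0858 cam [0.535 0.136 0.241]
yellow 5545 ell [320.  245.9  82.2  87.7] z68 [0.4484 0.1379] z88 [0.4584 0.1376] rect [320. 246.] [81. 86.] z9 [0.4191 0.1385]
yellow 5800 ell [601.2 155.1 119.8 137.2] z68 [ 0.5001 -0.0076] z88 [0.5042 0.009 ] rect [593. 152.] [111.  92.] z9 [ 0.49   -0.0504]
```

Call:
drive_tool --commands '[{"linear": [-0.004, -0.001, 0.02], "dr": [0, -0.4, 0], "jaw": 0}, {"linear": [-0.001, 0, 0.02], "dr": [0, 0, 0], "jaw": 0}, {"linear": [0, 0, 0.008], "dr": [0, 0, 0], "jaw": 0}]'

```text
clock: 15.82
tcp_pos: [0.4539, 0.138, 0.0544]
orientation: [-3.138, 0.007, -0.017]
contact_force: [0.8, -0.2, 0.5]
grip_width: 0.0856
```

Call:
drive_tool --commands '[{"linear": [-0.006, 0, 0.008], "dr": [0, -0.6, 0], "jaw": 0}, {"linear": [0, 0, 0.003], "dr": [0, 0, 0], "jaw": 0}, {"linear": [0, 0, 0], "dr": [0, 0, 0], "jaw": 0}]'

```text
clock: 16.2
tcp_pos: [0.449, 0.1381, 0.0441]
orientation: [-3.137, 0.008, -0.003]
contact_force: [0.6, 0.0, 0.5]
grip_width: 0.0857
```

Call:
drive_tool --commands '[{"linear": [0, 0, 0.004], "dr": [0, 0, 0], "jaw": 0}, {"linear": [0, 0, 0], "dr": [0, 0, 0], "jaw": 0.2}, {"linear": [0, 0, 0], "dr": [0, 0, 0], "jaw": 1}, {"linear": [0, 0, 0], "dr": [0, 0, 0], "jaw": 1}, {"linear": [0, 0, 0], "dr": [0, 0, 0], "jaw": 1}, {"linear": [0, 0, 0], "dr": [0, 0, 0], "jaw": 1}]' --force 50

```text
clock: 16.95
tcp_pos: [0.4497, 0.1385, 0.0411]
orientation: [-3.137, 0.008, -0.005]
contact_force: [-0.9, -0.1, 0.6]
grip_width: 0.0548
```

```bash
python3 look.py 18|egrep "clk|yell"
```

```text
clk 16.95 tcp [0.4497 0.1385 0.0411] xt [ 1.     -0.005   0.0032] zt [ 0.0032  0.005  -1.    ] f [-0.9 -0.1  0.6] w 0.0548 cam [0.533 0.137 0.183]
yellow 10544 ell [323.2 301.4 110.9 122.8] z68 [0.4497 0.1377] z88 [0.4642 0.1376] rect [323. 301.] [110. 122.] z9 [0.4075 0.1383]
yellow 1179 ell [639.6 176.   29.4 142.6] z68 [0.5011 0.0269] z88 [0.5066 0.046 ] rect [635. 186.] [ 22. 105.] z9 [ 0.4792 -0.029 ]
```

View pics/w18.png

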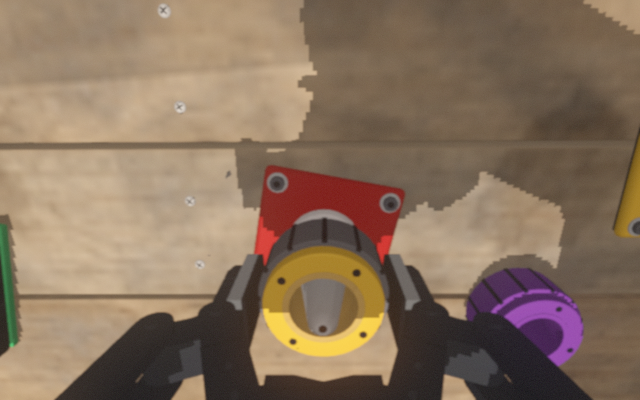

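Call:
drive_tool --commands '[{"linear": [0, 0, -0.04], "dr": [0, 0, 0], "jaw": 1}, {"linear": [0, 0, -0.05], "dr": [0, 0, 0], "jaw": 1}, {"linear": [0.008, 0.04, -0.01], "dr": [0, 0, 0], "jaw": 1}, {"linear": [0.01, 0.05, 0], "dr": [0, 0, 0], "jaw": 1}, {"linear": [0.01, 0.05, 0], "dr": [0, 0, 0], "jaw": 1}, {"linear": [0.01, 0.05, 0], "dr": [0, 0, 0], "jaw": 1}, {"linear": [0.003, 0.016, 0], "dr": [0, 0, 0], "jaw": 1}, {"linear": [0, 0, 0], "dr": [0, 0, 0], "jaw": 1}]'

```text
clock: 18.0
tcp_pos: [0.4893, -0.074, 0.1416]
orientation: [-3.137, 0.003, -0.001]
contact_force: [0.0, 1.0, -3.0]
grip_width: 0.055
```

```bash
python3 look.py 19|egrep "clk|yell"
```

```text
clk 18.0 tcp [ 0.4893 -0.074   0.1416] xt [ 1.0e+00 -2.2e-03  5.0e-04] zt [ 5.0e-04  4.3e-03 -1.0e+00] f [ 0.  1. -3.] w 0.055 cam [ 0.573 -0.075  0.283]
yellow 10565 ell [322.9 301.5 111.5 123. ] z68 [ 0.4164 -0.074 ] z88 [ 0.431  -0.0742] rect [323. 302.] [111. 122.] z9 [ 0.3736 -0.0737]
yellow 4625 ell [318.1 184.1 112.5 122.2] z68 [ 0.5083 -0.0711] z88 [ 0.5143 -0.0715] rect [316. 184.] [88. 95.] z9 [ 0.4905 -0.0678]
yellow 242 ell [447.7 -13.4  56.5  64.4] z68 [ 0.6221 -0.1436] z88 [ 0.6175 -0.1373] rect [446.   8.] [16. 54.] z9 [ 0.6222 -0.1626]
```

View pics/w19.png

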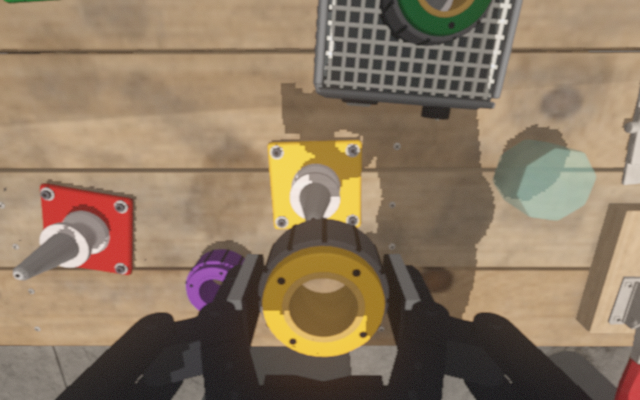

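Call:
drive_tool --commands '[{"linear": [0.001, -0.0065, 0.01], "dr": [-0.25, 0, 0], "jaw": 1}, {"linear": [-0.001, 0, 0.02], "dr": [0, 0, 0], "jaw": 1}, {"linear": [0, 0, 0], "dr": [0, 0, 0], "jaw": 1}]'

```text
clock: 18.42
tcp_pos: [0.4884, -0.0611, 0.1096]
orientation: [-3.14, -0.009, 0.001]
contact_force: [-0.7, -0.2, -2.5]
grip_width: 0.0547
```

Call:
drive_tool --commands '[{"linear": [0.002, 0.0065, 0], "dr": [0, 0, 0.3], "jaw": 1}, {"linear": [0, 0, 0], "dr": [0, 0, 0], "jaw": 1}]'

```text
clock: 18.68
tcp_pos: [0.4911, -0.0663, 0.1102]
orientation: [-3.14, -0.004, 0.0]
contact_force: [0.4, -0.4, -2.8]
grip_width: 0.0548
```

Call:
drive_tool --commands '[{"linear": [0, 0.001, 0.015], "dr": [0, 0, 0], "jaw": 1}, {"linear": [0, 0, 0.015], "dr": [0, 0, 0], "jaw": 1}, {"linear": [0, 0, 0.01], "dr": [0, 0, 0], "jaw": 1}]'

```text
clock: 19.05
tcp_pos: [0.4921, -0.0674, 0.0687]
orientation: [-3.14, -0.003, -0.004]
contact_force: [0.0, 0.7, -2.5]
grip_width: 0.0551
```

Call:
drive_tool --commands '[{"linear": [-0.0015, 0, 0.01], "dr": [0, 0, 0], "jaw": 1}, {"linear": [0, 0, 0.01], "dr": [0, 0, 0], "jaw": 1}, {"linear": [0, 0, 0.004], "dr": [0, 0, 0], "jaw": 1}]'

```text
clock: 19.42
tcp_pos: [0.4898, -0.0673, 0.0419]
orientation: [-3.14, -0.003, -0.0]
contact_force: [0.4, -0.5, -1.9]
grip_width: 0.0547
```

Call:
drive_tool --commands '[{"linear": [0, 0, 0.002], "dr": [0, 0, 0], "jaw": 1}, {"linear": [0, 0, 0.002], "dr": [0, 0, 0], "jaw": 1}]'

```text
clock: 19.68
tcp_pos: [0.4898, -0.0673, 0.0409]
orientation: [-3.14, -0.003, 0.001]
contact_force: [-11.2, 0.2, 33.8]
grip_width: 0.0547
```

Seated at z 0.041 with support force. Release and rise.

Call:
drive_tool --commands '[{"linear": [0, 0, -0.001], "dr": [0, 0, 0], "jaw": 0}, {"linear": [0, 0, 0], "dr": [0, 0, 0], "jaw": 0}, {"linear": [0, 0, 0], "dr": [0, 0, 0], "jaw": 0}, {"linear": [0, 0, -0.03], "dr": [0, 0, 0], "jaw": 0}, {"linear": [0, 0, -0.05], "dr": [0, 0, 0], "jaw": 0}, {"linear": [0, 0.0, -0.05], "dr": [0, 0, 0], "jaw": 0}, {"linear": [0, 0, 0], "dr": [0, 0, 0], "jaw": 0}]'

```text
clock: 20.55
tcp_pos: [0.4913, -0.0675, 0.1763]
orientation: [-3.14, -0.003, -0.002]
contact_force: [0.2, 0.1, -0.2]
grip_width: 0.0852
```

```bash
python3 look.py 20
```

```text
clk 20.55 tcp [ 0.4913 -0.0675  0.1763] xt [1.     0.0018 0.0016] zt [ 0.0016  0.0015 -1.    ] f [ 0.2  0.1 -0.2] w 0.0852 cam [ 0.575 -0.068  0.318]
red 757 ell [608.8 357.7  25.2  51.9] z68 [ 0.3323 -0.3336] z88 [ 0.3517 -0.3123] rect [607. 359.] [24. 46.] z9 [ 0.2731 -0.3951]
red 2995 ell [118.5 209.2  80.1 112.2] z68 [0.4791 0.0935] z88 [0.4868 0.0806] rect [115. 216.] [90. 72.] z9 [0.4497 0.1366]
yellow 3013 ell [323.3 199.1  61.9  63.8] z68 [ 0.4879 -0.0682] z88 [ 0.4948 -0.0682] rect [323. 199.] [62. 62.] z9 [ 0.4674 -0.0679]
yellow 2853 ell [323.1 176.4  98.3 115.7] z68 [ 0.5062 -0.068 ] z88 [ 0.5116 -0.068 ] rect [323. 176.] [79. 84.] z9 [ 0.4907 -0.0677]
yellow 199 ell [438.5   1.7  53.8  60.3] z68 [ 0.624 -0.143] z88 [ 0.62  -0.137] rect [438.  16.] [31. 55.] z9 [ 0.6257 -0.1617]
green 1257 ell [ 4.375e+02 -1.000e-01  7.930e+01  9.330e+01] z68 [ 0.625  -0.1422] z88 [ 0.6209 -0.1363] rect [437.  22.] [45. 82.] z9 [ 0.6206 -0.1611]
green 680 ell [ 93.7   4.7  14.5 104.5] z68 [0.622 0.082] z88 [0.6182 0.07  ] rect [96.  6.] [12. 92.] z9 [0.6322 0.1158]
purple 924 ell [233.4 268.3  50.2  54.4] z68 [0.4262 0.0072] z88 [0.4381 0.0012] rect [236. 266.] [52. 45.] z9 [0.3938 0.022 ]
```

View pics/w20.png

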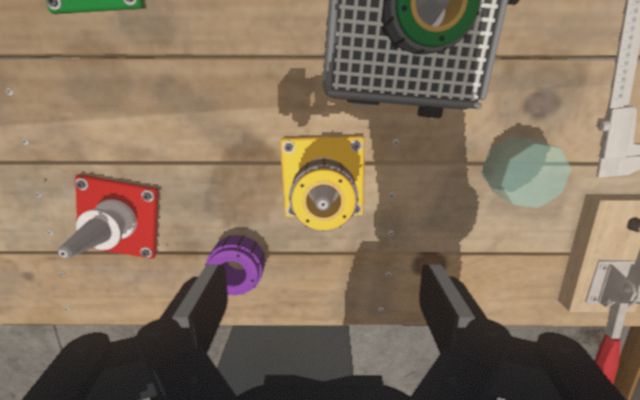

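Call:
drive_tool --commands '[{"linear": [0.034, -0.037, -0.01], "dr": [0, 0, 0], "jaw": 0}, {"linear": [0.035, -0.037, 0], "dr": [0, 0, 0], "jaw": 0}, {"linear": [0.035, -0.037, 0], "dr": [0, 0, 0], "jaw": 0}, {"linear": [0.035, -0.037, 0], "dr": [0, 0, 0], "jaw": 0}, {"linear": [0.034, -0.037, 0.02], "dr": [0, 0, 0], "jaw": 0}, {"linear": [0, 0, 0.03], "dr": [0, 0, 0], "jaw": 0}, {"linear": [0, 0, 0], "dr": [0, 0, 0], "jaw": 0}]'

```text
clock: 21.48
tcp_pos: [0.6612, 0.1212, 0.119]
orientation: [3.14, -0.003, -0.03]
contact_force: [-0.2, -0.1, -0.2]
grip_width: 0.0855
```

```bash
python3 look.py 21
```

```text
clk 21.475 tcp [0.6612 0.1212 0.119 ] xt [ 0.9998 -0.0016 -0.0193] zt [-0.0193 -0.0014 -0.9998] f [-0.2 -0.1 -0.2] w 0.0855 cam [0.747 0.121 0.259]
red 1163 ell [306.7 369.   23.7  88.2] z68 [0.5434 0.1328] z88 [0.5648 0.1315] rect [311. 370.] [79. 20.] z9 [0.4793 0.1324]
red 4813 ell [322.4 211.2  77.2  81. ] z68 [0.6689 0.1208] z88 [0.6771 0.1208] rect [322. 211.] [76. 81.] z9 [0.6447 0.1208]
yellow 547 ell [536.6 331.2  19.3  63.4] z68 [ 0.5774 -0.0292] z88 [ 0.5952 -0.0135] rect [536. 333.] [16. 62.] z9 [ 0.5228 -0.0754]
yellow 1990 ell [322.2 213.5  49.1  53.1] z68 [0.6673 0.1209] z88 [0.6757 0.1209] rect [322. 214.] [49. 52.] z9 [0.6426 0.1212]
green 2788 ell [326.1 173.1 112.8 114.4] z68 [0.6929 0.1186] z88 [0.6986 0.1188] rect [321. 172.] [81. 99.] z9 [0.6773 0.1218]
```

View pics/w21.png

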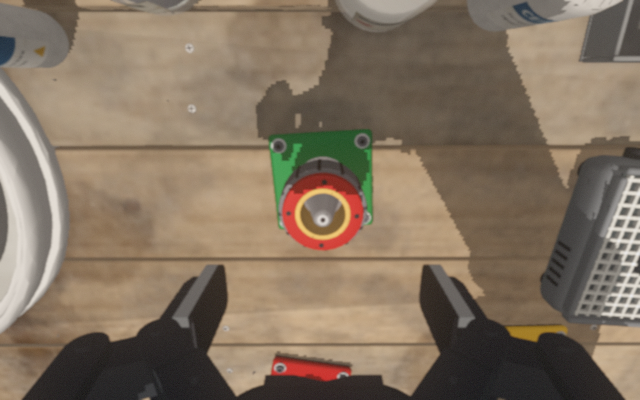

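Call:
drive_tool --commands '[{"linear": [0.008, 0, 0.005], "dr": [0, 1.1, 0], "jaw": 0}, {"linear": [0, 0, 0.02], "dr": [0, 0, 0], "jaw": 0}, {"linear": [0, 0, 0], "dr": [0, 0, 0], "jaw": 0}]'

```text
clock: 21.9
tcp_pos: [0.6715, 0.1204, 0.0962]
orientation: [3.141, -0.005, 0.011]
contact_force: [-0.9, 0.2, -0.7]
grip_width: 0.0854
```

Call:
drive_tool --commands '[{"linear": [-0.003, -0.0005, 0.02], "dr": [0, -0.3, 0], "jaw": 0}, {"linear": [0, 0, 0.02], "dr": [0, 0, 0], "jaw": 0}, {"linear": [0, 0, 0.01], "dr": [0, 0, 0], "jaw": 0}, {"linear": [0, 0, 0], "dr": [0, 0, 0], "jaw": 0}]'

```text
clock: 22.4
tcp_pos: [0.6681, 0.1204, 0.0424]
orientation: [3.141, -0.006, 0.001]
contact_force: [0.3, -0.1, -0.6]
grip_width: 0.0854
```

Call:
drive_tool --commands '[{"linear": [0.001, -0.0005, 0.002], "dr": [0, 0, 0], "jaw": 0}, {"linear": [0, 0, 0], "dr": [0, 0, 0], "jaw": 0.2}, {"linear": [0, 0, 0], "dr": [0, 0, 0], "jaw": 1}, {"linear": [0, 0, 0], "dr": [0, 0, 0], "jaw": 1}, {"linear": [0, 0, 0], "dr": [0, 0, 0], "jaw": 1}, {"linear": [0, 0, 0], "dr": [0, 0, 0], "jaw": 1}]' --force 50

```text
clock: 23.15
tcp_pos: [0.6703, 0.1215, 0.0419]
orientation: [-3.141, 0.006, -0.005]
contact_force: [0.4, 0.2, -0.9]
grip_width: 0.0545
```

```bash
python3 look.py 22|egrep "clk|red"
```

```text
clk 23.15 tcp [0.6703 0.1215 0.0419] xt [ 1.     -0.004   0.0031] zt [ 3.1e-03  5.0e-04 -1.0e+00] f [ 0.4  0.2 -0.9] w 0.0545 cam [0.753 0.12  0.184]
red 10313 ell [323.2 299.9 109.5 121.8] z68 [0.6705 0.1208] z88 [0.6848 0.1207] rect [322. 300.] [109. 121.] z9 [0.6285 0.1214]
```

View pics/w22.png

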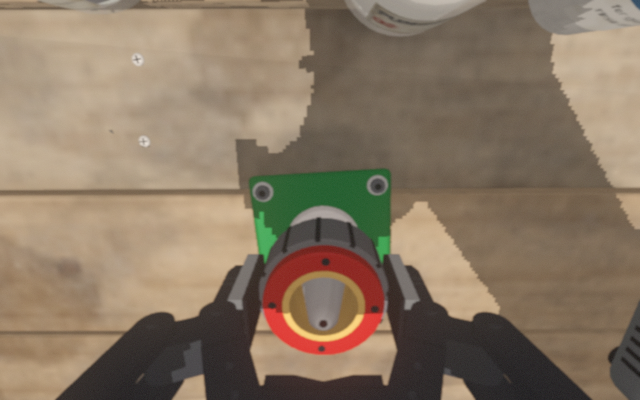

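Call:
drive_tool --commands '[{"linear": [0, 0, -0.04], "dr": [0, 0, 0], "jaw": 1}, {"linear": [0, 0, -0.05], "dr": [0, 0, 0], "jaw": 1}, {"linear": [-0.035, -0.0035, -0.01], "dr": [0, 0, 0], "jaw": 1}, {"linear": [-0.05, -0.0035, 0], "dr": [0, 0, 0], "jaw": 1}, {"linear": [-0.05, -0.0035, 0], "dr": [0, 0, 0], "jaw": 1}, {"linear": [-0.05, -0.0035, 0], "dr": [0, 0, 0], "jaw": 1}, {"linear": [-0.025, -0.0015, 0], "dr": [0, 0, 0], "jaw": 1}, {"linear": [0, 0, 0], "dr": [0, 0, 0], "jaw": 1}]'

```text
clock: 24.2
tcp_pos: [0.452, 0.1368, 0.1422]
orientation: [3.14, -0.007, 0.001]
contact_force: [0.2, -0.5, -3.0]
grip_width: 0.0547
```

```bash
python3 look.py 23|egrep "clk|red"
```

```text
clk 24.2 tcp [0.452  0.1368 0.1422] xt [ 1.0e+00 -4.2e-03  7.0e-04] zt [ 7.0e-04 -1.3e-03 -1.0e+00] f [ 0.2 -0.5 -3. ] w 0.0547 cam [0.535 0.136 0.284]
red 10415 ell [323.3 300.2 110.2 122.2] z68 [0.3799 0.1362] z88 [0.3943 0.1362] rect [322. 300.] [109. 121.] z9 [0.3382 0.137 ]
red 4236 ell [316.  186.5  97.  130.4] z68 [0.4692 0.1407] z88 [0.4753 0.1402] rect [321. 189.] [92. 87.] z9 [0.4487 0.1377]
```

View pics/w23.png

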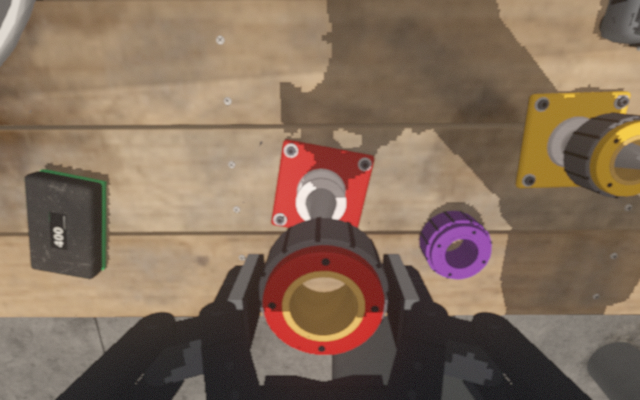

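Call:
drive_tool --commands '[{"linear": [-0.003, -0.0015, 0.01], "dr": [0, 0, 0], "jaw": 1}, {"linear": [0, 0, 0.02], "dr": [0, 0, 0], "jaw": 1}, {"linear": [0, 0, 0], "dr": [0, 0, 0], "jaw": 1}]'

```text
clock: 24.62
tcp_pos: [0.4527, 0.1384, 0.1108]
orientation: [3.141, -0.011, 0.005]
contact_force: [0.4, 0.4, -3.0]
grip_width: 0.0543
```

Call:
drive_tool --commands '[{"linear": [-0.004, 0, 0.01], "dr": [0, 0, 0], "jaw": 1}, {"linear": [0, 0, 0.015], "dr": [0, 0, 0], "jaw": 1}, {"linear": [0, 0, 0.01], "dr": [0, 0, 0], "jaw": 1}]'

```text
clock: 25.0
tcp_pos: [0.4502, 0.1389, 0.0745]
orientation: [-3.141, 0.012, -0.009]
contact_force: [-0.4, -0.4, -3.4]
grip_width: 0.0542
```

Call:
drive_tool --commands '[{"linear": [-0.001, 0.0005, 0.01], "dr": [0, -0.3, 0], "jaw": 1}, {"linear": [-0.0005, 0, 0.01], "dr": [0, 0, 0], "jaw": 1}, {"linear": [0, 0, 0.006], "dr": [0, 0, 0], "jaw": 1}]'

```text
clock: 25.38
tcp_pos: [0.4486, 0.1383, 0.0462]
orientation: [-3.141, 0.012, 0.001]
contact_force: [-0.4, 0.4, -2.5]
grip_width: 0.0544
```

Call:
drive_tool --commands '[{"linear": [0, 0, 0.003], "dr": [0, 0, 0], "jaw": 1}, {"linear": [0, 0, 0.002], "dr": [0, 0, 0], "jaw": 1}, {"linear": [0, 0, 0.001], "dr": [0, 0, 0], "jaw": 1}]'

```text
clock: 25.75
tcp_pos: [0.4485, 0.1383, 0.0417]
orientation: [3.141, -0.012, -0.002]
contact_force: [-5.3, -1.1, 14.2]
grip_width: 0.0545
```

Seated at the same z as when it was gripped (0.042), with support force. Release, rise and back away.

Call:
drive_tool --commands '[{"linear": [0, 0, 0], "dr": [0, 0, 0], "jaw": 0}, {"linear": [0, 0, 0], "dr": [0, 0, 0], "jaw": 0}, {"linear": [0, 0, 0], "dr": [0, 0, 0], "jaw": 0}, {"linear": [0, 0, -0.03], "dr": [0, 0, 0], "jaw": 0}, {"linear": [0, 0, -0.05], "dr": [0, 0, 0], "jaw": 0}, {"linear": [0, 0.0, -0.05], "dr": [0, 0, 0], "jaw": 0}, {"linear": [0.03, 0, -0.05], "dr": [0, 0, 0], "jaw": 0}, {"linear": [0, 0, 0], "dr": [0, 0, 0], "jaw": 0}]'

```text
clock: 26.75
tcp_pos: [0.4805, 0.1388, 0.2284]
orientation: [-3.14, 0.011, -0.003]
contact_force: [-1.2, 0.1, -1.3]
grip_width: 0.0852
```

```bash
python3 look.py 24
python3 - <<'E'
from h import *
im=viewer.grab_frame("scene"); cv2.imwrite("pics/scene1.png",cv2.resize(im[140:280,270:470],None,fx=4,fy=4,interpolation=cv2.INTER_CUBIC)[:,:,::-1])
E
```

```text
clk 26.75 tcp [0.4805 0.1388 0.2284] xt [ 1.     -0.0073  0.0018] zt [ 0.0019  0.0011 -1.    ] f [-1.2  0.1 -1.3] w 0.0852 cam [0.564 0.137 0.37 ]
red 1953 ell [324.1 211.3  49.5  51.9] z68 [0.4466 0.1375] z88 [0.4544 0.1375] rect [324. 211.] [48. 50.] z9 [0.4242 0.1377]
red 1650 ell [322.5 186.3  76.9  95.1] z68 [0.4716 0.1389] z88 [0.4777 0.1388] rect [325. 187.] [70. 59.] z9 [0.4526 0.1363]
yellow 769 ell [323.9 212.5  31.1  33. ] z68 [0.4455 0.1377] z88 [0.4533 0.1377] rect [324. 212.] [30. 32.] z9 [0.4229 0.1377]
yellow 2357 ell [546.  168.   50.6  61.1] z68 [ 0.4875 -0.0657] z88 [ 0.4926 -0.0522] rect [546. 168.] [50. 61.] z9 [ 0.4729 -0.1057]
yellow 2371 ell [509.8 148.9  74.8 101. ] z68 [ 0.5054 -0.0296] z88 [ 0.5092 -0.0186] rect [514. 153.] [72. 81.] z9 [ 0.4895 -0.0669]
green 403 ell [298.4   5.6  10.1 174.7] z68 [0.6208 0.1567] z88 [0.6171 0.1554] rect [344.   5.] [10. 63.] z9 [0.6321 0.1178]
purple 1544 ell [428.1 235.   44.2  48.7] z68 [0.421  0.0359] z88 [0.4304 0.0426] rect [428. 235.] [44. 48.] z9 [0.3928 0.0157]
```

View pics/w24.png

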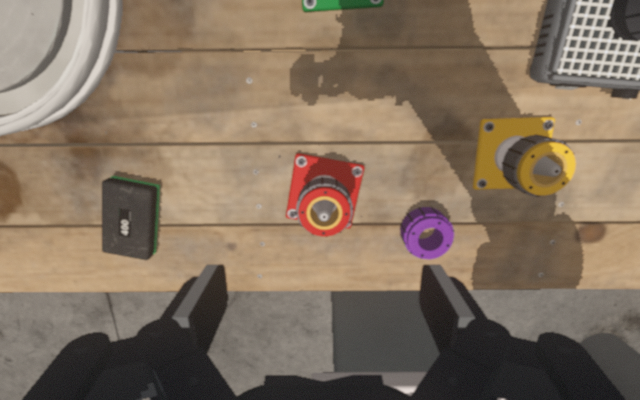

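View pics/scene1.png

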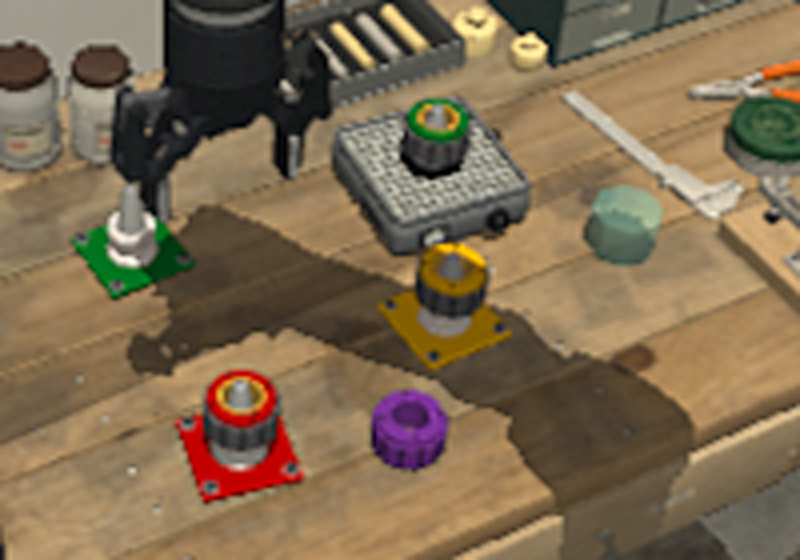

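The scene view shows green on the spindle, yellow on the yellow post and red on the red post. The hub pixels match the starting seated wheels, at about (437,118), (453,268) and (240,398) in the crop. The gripper is clear of everything.

```bash
python3 -c "
from bench import job
print(job.hand_in())"
```

```text
the job is handed in; nothing more can be done
None
```

The green wheel is on the grinder's spindle, and the red and yellow wheels are each on the post of their own colour. I handed the job in at about 27 s of the 93 s allowed.

- **Order of moves:** I parked red on the free green post, moved green to the spindle, moved yellow to the yellow post, then moved red to the red post. No wheel touched the bench.
- **Seating:** At each final placing the tool stopped within 1 mm of the height expected for a fully seated wheel, with an upward support force of 14 to 34 N. In the last scene view, each wheel top is within about 2 px (enlarged crop) of where the starting seated wheel showed.
- **Bystanders:** The glass block, hand pad and purple look-alike looked unmoved in the last views. The bottle was not in those views, and the arm never went near it.
- **What disagreed:** Camera estimates of the same seat differed by about 2 to 4 mm, and moves drifted by a few millimetres (up to about 11 mm). I corrected the drift before lowering each wheel. No check failed at the end.

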